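# Pack the rework carrier with solder reels and flux bottles

### The job

Pack the divided carrier for the next rework bench: clear away the circuit board that lies across it by laying the board flat inside the shallow black tray, then lift every solder reel up and off its peg and stand it on its rim in a compartment, and stand every amber flux bottle upright in a compartment, one item per compartment. No reel may drop or be set down on the bench, and do not disturb the tip-cleaner tin or the screwdriver.

Things in the scene. Friction and masses are not known exactly. Their poses are not given: they have to be found in the camera images.
- carrier: grey divided carrier, fixed, 144 (x) x 214 (y) x 45 (z) mm, 2 x 3 compartments, each 66 mm square inside, 70 mm apart, all walls 4 mm thick and 45 mm high, floor 8 mm thick; origin: centre of its underside; z up
- cell00 (a point): centre of the floor of one compartment of the carrier (8 mm above the bench); near row, right column seen from the robot
- cell01 (a point): centre of the floor of one compartment of the carrier (8 mm above the bench); near row, middle column seen from the robot
- cell02 (a point): centre of the floor of one compartment of the carrier (8 mm above the bench); near row, left column seen from the robot
- cell10 (a point): centre of the floor of one compartment of the carrier (8 mm above the bench); far row, right column seen from the robot
- cell11 (a point): centre of the floor of one compartment of the carrier (8 mm above the bench); far row, middle column seen from the robot
- cell12 (a point): centre of the floor of one compartment of the carrier (8 mm above the bench); far row, left column seen from the robot
- board: green circuit board 115 (x) x 170 (y) x 5 (z) mm, 220 g, with one finned aluminium heat sink 40 x 40 mm, 28 mm high, in the middle of its upper face (grip it there; its top is 33 mm above the board's underside; other parts at most 4 mm high); starts lying across the carrier's top; origin: centre of its underside; z up
- tray: shallow black tray, fixed, 163 (x) x 218 (y) mm outside, 155 x 210 mm inside, rim 15 mm high, floor 4 mm thick; stands left or right of the carrier; origin: centre of its underside; z up
- stand: dark steel reel stand, fixed, left or right of the carrier: base plate 12 mm high (x -55 to 95, y -120 to 120 mm), cross bar with front face at x = +65 mm, z 136 to 164 mm, and three level steel pegs that stick out of the bar towards -x. Origin: on the bench under the middle reel; z up
- peg0 (a point): point on the axis of the stand's right peg, at x = 0 of the stand, z = 150 mm. The peg is 8 mm thick, runs to x = -28 mm, then turns up 45 degrees to a lip ending at x = -38 mm (top z = 162 mm). To free a reel, lift its centre to about 4 mm above this point and draw it out along the stand's -x, past the lip
- peg1 (a point): point on the axis of the stand's middle peg, at x = 0 of the stand, z = 150 mm. The peg is 8 mm thick, runs to x = -28 mm, then turns up 45 degrees to a lip ending at x = -38 mm (top z = 162 mm). To free a reel, lift its centre to about 4 mm above this point and draw it out along the stand's -x, past the lip
- peg2 (a point): point on the axis of the stand's left peg, at x = 0 of the stand, z = 150 mm. The peg is 8 mm thick, runs to x = -28 mm, then turns up 45 degrees to a lip ending at x = -38 mm (top z = 162 mm). To free a reel, lift its centre to about 4 mm above this point and draw it out along the stand's -x, past the lip
- reel0: reel of solder wire, a short cylinder 60 mm across and 36 mm long with two white flanges and a 24 mm bore right through, about 200 g; may be absent (None); origin: its very centre, x along its axis. Hung on a peg its axis is level and its centre lies 8 mm below the peg's axis. It can be gripped from above across its two flange faces (36 mm), above the peg
- reel1: reel of solder wire, a short cylinder 60 mm across and 36 mm long with two white flanges and a 24 mm bore right through, about 200 g; may be absent (None); origin: its very centre, x along its axis. Hung on a peg its axis is level and its centre lies 8 mm below the peg's axis. It can be gripped from above across its two flange faces (36 mm), above the peg
- reel2: reel of solder wire, a short cylinder 60 mm across and 36 mm long with two white flanges and a 24 mm bore right through, about 200 g; may be absent (None); origin: its very centre, x along its axis. Hung on a peg its axis is level and its centre lies 8 mm below the peg's axis. It can be gripped from above across its two flange faces (36 mm), above the peg
- bottle0: amber flux bottle, round and squat with a heavy bottom, 52 mm body, 64 mm tall, with a black screw cap 23 mm across and 18 mm high at the top (grip it there), 150 g; may be absent (None); origin: centre of its underside, z along its axis, up
- bottle1: amber flux bottle, round and squat with a heavy bottom, 52 mm body, 64 mm tall, with a black screw cap 23 mm across and 18 mm high at the top (grip it there), 150 g; may be absent (None); origin: centre of its underside, z along its axis, up
- bottle2: amber flux bottle, round and squat with a heavy bottom, 52 mm body, 64 mm tall, with a black screw cap 23 mm across and 18 mm high at the top (grip it there), 150 g; may be absent (None); origin: centre of its underside, z along its axis, up
- tin: tip-cleaner tin, round, 62 mm across, 46 mm high, filled with brass wool; stands behind the carrier, to its right; to be left alone; origin: centre of its underside
- driver: screwdriver 170 mm long, lying behind the carrier, to be left alone; x along it, origin at mid-length

How it is judged (in metres and radians):
On the way:
1. the board lies flat on the floor of the tray, let go (x of board in the frame of tray between -0.03 and 0.03 m and y of board in the frame of tray between -0.03 and 0.03 m and z of board in the frame of tray below 0.009 m and angle between board's own z axis and vertical below 0.06 rad and contact force between the fingers and board below 0.5 N and linear speed of board below 0.02 m/s), for 0.3 s.
At the end, for the whole second after the job is handed in: board flat on the tray floor, within 30 mm of its middle in x and y; each present reel on its rim on a compartment floor (axis within 0.27 rad of level, centre below 44 mm), each present bottle upright within 0.15 rad on a compartment floor, one item per compartment; all at rest (x of board in the frame of tray between -0.03 and 0.03 m and y of board in the frame of tray between -0.03 and 0.03 m and z of board in the frame of tray below 0.009 m and angle between board's own z axis and vertical below 0.06 rad and x of reel0 in the frame of carrier between -0.07 and 0.07 m and y of reel0 in the frame of carrier between -0.105 and 0.105 m and linear speed of each of reel0, reel1, reel2, bottle0, bottle1, bottle2 below 0.02 m/s and angle between reel0's own x axis and vertical between 1.3 and 1.84 rad and z of each of reel0, reel1, reel2 in the frame of carrier below 0.044 m and x of reel1 in the frame of carrier between -0.07 and 0.07 m and y of reel1 in the frame of carrier between -0.105 and 0.105 m and angle between reel1's own x axis and vertical between 1.3 and 1.84 rad and x of reel2 in the frame of carrier between -0.07 and 0.07 m and y of reel2 in the frame of carrier between -0.105 and 0.105 m and angle between reel2's own x axis and vertical between 1.3 and 1.84 rad and x of bottle0 in the frame of carrier between -0.07 and 0.07 m and y of bottle0 in the frame of carrier between -0.105 and 0.105 m and angle between each of bottle0, bottle1, bottle2's own z axis and vertical below 0.15 rad and z of each of bottle0, bottle1, bottle2 in the frame of carrier below 0.013 m and x of bottle1 in the frame of carrier between -0.07 and 0.07 m and y of bottle1 in the frame of carrier between -0.105 and 0.105 m and x of bottle2 in the frame of carrier between -0.07 and 0.07 m and y of bottle2 in the frame of carrier between -0.105 and 0.105 m); the robot touches nothing.
It fails at once if a reel falls or is put on the bench top (height (world z) of any of reel0, reel1, reel2 below 0.0325 m).
It fails at once if the tin or the screwdriver is moved more than 3 cm (distance of any of tin, driver from where it was at the start of the episode above 0.03 m).
Of reel0, reel1, reel2 only 2 to 3 are there at a start; the rules pass over those that are not, and their reading is None.
Of bottle0, bottle1, bottle2 only 2 to 3 are there at a start; the rules pass over those that are not, and their reading is None.
At some moment in a run one of board, bottle0, bottle1, bottle2 may be knocked a few centimetres aside while the robot is not near it.
It also fails if it takes over 210 s, if anything falls off the work surface, if the arm or the gripper's body presses on something with over 40 N, if the wrist force passes 120 N, or if a joint passes its speed limit or range.

### The arm

A 6-joint arm with a two-finger parallel gripper is mounted at the origin on the work surface. World frame = base frame: x ahead of the robot, y to its left, z up, the work surface at z = 0. Lengths are in m, angles in degrees, forces in N, time in s.
With the tool pointing down it reaches from about 0.375 to 0.9 m from the base axis. Payload 3.1 kg.
Tool frame: the origin (TCP) lies where the fingers leave the gripper's body, on its centre line; the fingertips stand bot.tips_ahead ahead of it and the grasp point (between the pads) lies 51 mm ahead of it (bot.tips_ahead is the distance from the TCP to the fingertips, in m); z points along the fingers, x is the direction in which the jaws open and shut, and the axes are right-handed (so a half turn about z gives the same grasp; the last joint's range is limited). The gripper opens to 87 mm and grips with 3 to 60 N. Pads are 19 mm wide; open, the fingers measure 117 mm over their backs; the gripper's body (75 mm by 190 mm) begins 51 mm behind the grasp point.
Start: joints at [-85.686, 30.224, 82.088, -0, 67.689, -10.227], TCP at [0.157, -0.605, 0.292] pointing down, gripper open.
Joint ranges: [-176.69, 176.69], [-43.24, 126.21], [12.49, 139.97], [-82, 262], [0, 151.66], [-163.58, 163.58]. Speed limits (degrees/s): [159.86, 159.86, 180, 180, 180, 180].

### API

Orientations are given as a 3x3 rotation matrix whose columns are the frame's x, y, z axes.
In Python, from rig import bot, vision, nets gives the robot as it stands.
- The arm moves only by the tool play_rows, never from a script. Its argument "series" is a list of rows, each an object of numbers: "tx", "ty", "tz": the shift along the world's x, y, z as a fraction of full scale; "turn": the turn about the world's z as a fraction of full scale. A call has 1 to 10 rows; each row shifts and turns the commanded pose from where the row before left it; what a row does not reach is not made up. Full scale, the value 1, is 0.8 m for a shift and 60 degrees for a turn. A row lasts 1/10 s, in which the tool goes at most 50 mm and 8.59 degrees, less where a joint would pass 70% of its speed; a pose out of reach is approached as far as the arm can. A call with a number of a shift or a turn outside -1 to 1 is refused whole. A call with a gripper value outside its range is refused whole. "gripper" is the opening, from 0 (shut) to 1 (fully open), set as the call begins (left out, the last holds). The fingers move at their own pace and stop on an object; the grip force is fixed at half the most. Time passes only in rows, so rows that do not move let the fingers close. It gives the time, the measured TCP pose, the force and the opening at its end, in the units of the state.
- bot.read_state(): the state, without advancing time (a new reading comes with each control period).
- vision.capture(name): name is "side" or "top"; returns a dict with "pixels" (384x512x3 uint8, blue, green, red), "fx", "fy", "cx", "cy" (pixels), "D" ([k1, k2, p1, p2, k3] as OpenCV has them; the pictures are not rectified), "extrinsics" (4x4, takes a point from camera to world coordinates). Camera axes: x right, y down, z forward; pixel columns grow to the right and rows downward; lengths in m; the calibration is good to about 2 mm. A picture is of the moment at which its call begins. There is no depth.
- bot.hand_in(): hands the job in, once; it reports no verdict.
Trained networks look in a picture, given as the dict that the camera call returned (one of the last four; its "shot" number tells which), for a name from the list of things; names that differ only in an ending like _2 or _b are one class to them, and where a whole thing is asked for, a point or a joint stands for the part that bears it (a point fixed in the world has none). Each returns a list of dicts, best first, with "confidence" (0 to 1); they miss things now and then, are a little off and sometimes report something else, mostly with a low value. They report only what shows in the picture. A call takes as long as a camera call.
- nets.look_for(picture, query): "at" ([column, row] as shares, 0 to 1, of the picture: columns of its width, rows of its height, amid what is visible of it).
- nets.masks_of(picture, query): "region" (384x512 bool, what is visible of it) and "at" ([column, row] as shares, 0 to 1, of the picture: columns of its width, rows of its height, amid what is visible of it).
The state is a dict: "time_s": time; "joint_positions": joint angles; "qvel": joint speeds; "tau": joint torques, N m; "position": TCP position; "tcp_rot": TCP orientation; "force": force on the tool from outside, world axes, zero at the start; "moment": the same for the moment, N m; "opening": opening from 0.0 (shut) to 1.0 (fully open).
Only numpy, scipy, OpenCV 4.12 (cv2) and the standard library are available. Lean on these libraries where they do the work, as an engineer would, in place of code of your own. Each camera call takes 0.05 s, during which the arm holds its last target.

## Working session

There is one attempt and no reset: what is moved stays moved. The work goes in short steps, Python scripts to look and compute and a tool call to move; the robot and the scene stay as the last step left them, time stands still between calls to the robot, and variables do not carry over. Pictures are saved under pics/ and viewed, and the job is handed in when it is done.

Besides the shell and the picture viewer there is one more tool, called after "Call:" in YAML: its name, and indented under it one key for each argument. play_rows: Moves the arm, as the interface text tells. Shift numbers are shares of 0.8 m and turn numbers shares of 60 degrees, none past 1 either way. Its arguments: {"type":"object","properties":{"series":{"type":"array"},"gripper":{"type":"number"}},"required":["series"]}

```bash
ls; mkdir -p pics; python3 - <<'E'
from rig import bot, vision, nets
import cv2
s=bot.read_state();print(s, bot.tips_ahead)
for n in ("side","top"):
    p=vision.capture(n);cv2.imwrite(f"pics/{n}0.png",p["pixels"]);print(n,p["fx"],p["fy"],p["cx"],p["cy"],p["D"],p["extrinsics"],p["shot"])
E
```

```text
pics
{'time_s': 0.0, 'joint_positions': array([-8.56847767e+01,  3.02775732e+01,  8.21567683e+01, -8.40907566e-04,
        6.76890660e+01, -1.02264395e+01]), 'qvel': array([-0.02767798, -0.04931016, -0.06963623, -0.02987332,  0.11291254,
        0.08106081]), 'tau': array([-4.99649341e-04, -4.40047538e+01, -1.76593459e+01,  6.31562294e-02,
        5.82307333e-02, -1.59584233e-04]), 'position': array([ 0.15691693, -0.60437379,  0.29128429]), 'tcp_rot': array([[ 2.51089149e-01, -9.67963950e-01, -1.75604163e-04],
       [-9.67961640e-01, -2.51088939e-01,  2.14673840e-03],
       [-2.12205764e-03, -3.69044625e-04, -9.99997680e-01]]), 'force': array([-0.22299626, -0.02901276,  0.32693512]), 'moment': array([0.01421487, 0.0248305 , 0.0332998 ]), 'opening': 0.9991201388063501} 0.0697
side 377.72980334607166 377.72980334607166 257.1309529811803 189.9450079304915 [-0.04619695  0.          0.          0.          0.        ] [[-0.84135033 -0.26978844  0.46834156  0.14664286]
 [-0.54040874  0.40486123 -0.73759459  0.78552572]
 [ 0.00938115 -0.87367132 -0.48642616  0.6393854 ]
 [ 0.          0.          0.          1.        ]] 1
top 361.4558533526149 361.4558533526149 247.39935580414456 188.18415541164396 [-0.09457296  0.          0.          0.          0.        ] [[ 1.08284107e-03 -9.83437472e-01  1.81244495e-01  3.67798926e-01]
 [-9.99990891e-01 -3.16626532e-04  4.25639857e-03 -8.11586564e-03]
 [-4.12851503e-03 -1.81247453e-01 -9.83428857e-01  1.38336650e+00]
 [ 0.00000000e+00  0.00000000e+00  0.00000000e+00  1.00000000e+00]] 2
```

View pics/side0.png

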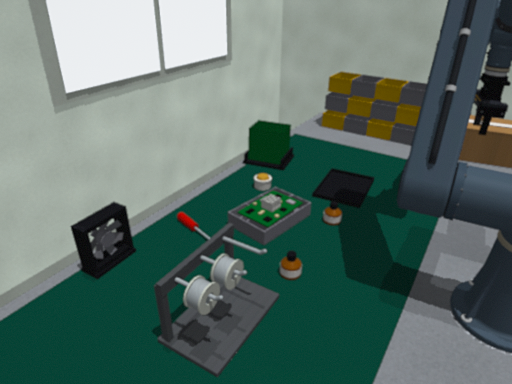

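View pics/top0.png

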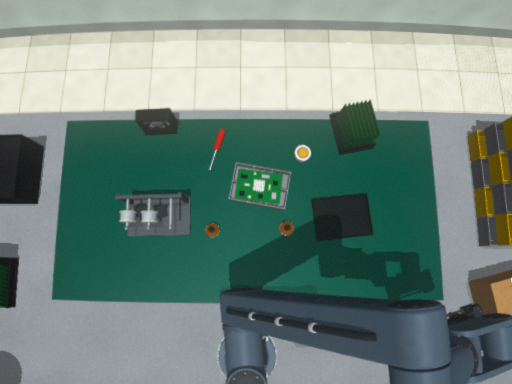

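The stand is on the left with reels on its left and middle pegs. There are two bottles in view, and the tray is on the right. Next I'll measure positions.

```bash
cat > h.py <<'E'
from rig import bot, vision, nets
import cv2, numpy as np
def K(p): return np.array([[p["fx"],0,p["cx"]],[0,p["fy"],p["cy"]],[0,0,1.]])
def back(p,uv,z):
    uv=np.asarray(uv,float).reshape(-1,1,2)
    n=cv2.undistortPoints(uv,K(p),np.array(p["D"],float)).reshape(-1,2)
    E=np.array(p["extrinsics"]); d=np.c_[n,np.ones(len(n))]@E[:3,:3].T
    t=(z-E[2,3])/d[:,2]; return E[:3,3]+d*t[:,None]
def proj(p,X):
    E=np.linalg.inv(np.array(p["extrinsics"])); r=cv2.Rodrigues(E[:3,:3])[0]
    return cv2.projectPoints(np.asarray(X,float).reshape(-1,1,3),r,E[:3,3],K(p),np.array(p["D"],float))[0].reshape(-1,2)
def px(m): return (m["at"][0]*512,m["at"][1]*384)
def crop(p,x0,y0,x1,y1,f,name,pts=None):
    im=cv2.resize(p["pixels"][y0:y1,x0:x1],None,fx=f,fy=f,interpolation=cv2.INTER_CUBIC)
    if pts is not None:
        for u,v in pts: cv2.circle(im,(int((u+.5-x0)*f),int((v+.5-y0)*f)),2,(255,0,255),-1)
    cv2.imwrite(name,im)
E
python3 - <<'E'
from h import *
t=vision.capture("top");s=vision.capture("side")
crop(t,105,110,395,260,2.7,"pics/topc1.png")
crop(s,140,150,390,370,3,"pics/sidec1.png")
for q in ["carrier","board","tray","stand","peg0","peg1","peg2","reel0","bottle0","tin","driver"]:
    for p,n in ((t,"top"),(s,"side")):
        for m in nets.masks_of(p,q)[:4]:
            r=m["region"].astype(np.uint8); c=max(cv2.findContours(r,0,2)[0],key=cv2.contourArea)
            print(q,n,round(m["confidence"],2),np.round(px(m),1),r.sum(),np.round(cv2.boxPoints(cv2.minAreaRect(c)),1).tolist())
E
```

```text
carrier top 0.82 [263.1 173.5] 826 [[228.10000610351562, 200.10000610351562], [235.60000610351562, 161.1999969482422], [291.5, 172.10000610351562], [283.8999938964844, 211.0]]
carrier side 0.87 [266.2 225.7] 1650 [[224.39999389648438, 213.8000030517578], [294.3999938964844, 173.8000030517578], [317.29998779296875, 213.8000030517578], [247.3000030517578, 253.8000030517578]]
board top 0.59 [257.4 186.8] 1302 [[234.5, 198.3000030517578], [238.3000030517578, 168.6999969482422], [282.79998779296875, 174.39999389648438], [279.0, 204.0]]
board side 0.69 [268.6 208.5] 1242 [[238.10000610351562, 210.5], [288.8999938964844, 180.10000610351562], [303.8999938964844, 205.10000610351562], [253.10000610351562, 235.5]]
board side 0.31 [260.2 227.2] 1643 [[224.0, 213.89999389648438], [290.0, 170.5], [316.0, 210.10000610351562], [250.0, 253.5]]
tray top 0.9 [339.1 216.6] 2425 [[310.79998779296875, 198.6999969482422], [368.29998779296875, 191.89999389648438], [373.3999938964844, 234.60000610351562], [315.8999938964844, 241.39999389648438]]
tray top 0.69 [126.1 214.8] 182 [[120.0, 210.0], [136.0, 210.0]
[... 2778 characters left out ...]
33.0]]
bottle0 top 0.73 [213.1 230.6] 154 [[203.5, 229.5], [212.5, 220.5], [222.0, 230.0], [213.0, 239.0]]
bottle0 side 0.92 [290.8 265.4] 471 [[274.3999938964844, 269.5], [290.70001220703125, 248.5], [308.70001220703125, 262.5], [292.3999938964844, 283.5]]
bottle0 side 0.88 [331.3 213.3] 294 [[324.0, 201.0], [340.0, 201.0], [340.0, 224.0], [324.0, 224.0]]
tin top 0.78 [301.2 154. ] 232 [[294.0, 145.0], [310.0, 145.0], [310.0, 161.0], [294.0, 161.0]]
tin side 0.57 [263.7 179.8] 239 [[255.0, 173.0], [271.0, 173.0], [271.0, 189.0], [255.0, 189.0]]
driver top 0.45 [217.3 136.3] 124 [[212.3000030517578, 149.10000610351562], [219.0, 129.0], [225.0, 131.0], [218.3000030517578, 151.10000610351562]]
```

View pics/topc1.png

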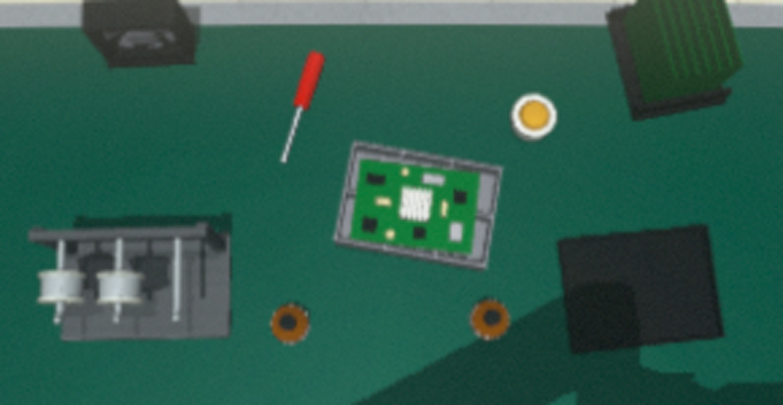

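View pics/sidec1.png

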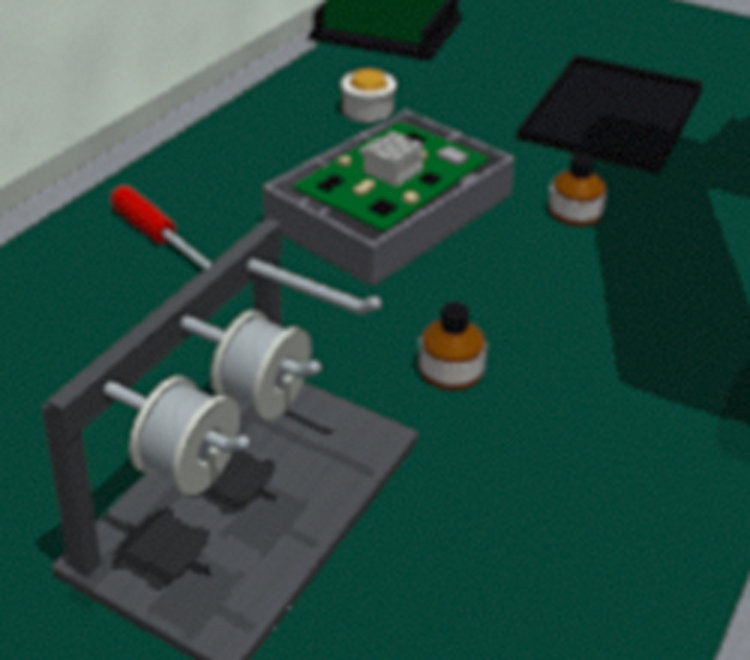

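```bash
cat > fit.py <<'E'
from h import *
from scipy.optimize import least_squares
t=vision.capture("top");s=vision.capture("side")
T=lambda a:[(x/2.7+105-.5,y/2.7+110-.5) for x,y in a]
S=lambda a:[(x/3+140-.5,y/3+150-.5) for x,y in a]
def fit(name,loc,tp,sp,x0,loct=None,locs=None):
    lt=np.array(loct if loct is not None else loc,float);ls=np.array(locs if locs is not None else loc,float)
    def W(q,L):
        c,si=np.cos(q[2]),np.sin(q[2]);return np.c_[q[0]+c*L[:,0]-si*L[:,1],q[1]+si*L[:,0]+c*L[:,1],L[:,2]]
    def f(q):
        r=[]
        if len(tp): r.append((proj(t,W(q,lt))-tp).ravel())
        if len(sp): r.append((proj(s,W(q,ls))-sp).ravel())
        return np.concatenate(r)
    R=least_squares(f,x0,loss="soft_l1");print(name,np.round(R.x[:2],4),"yaw",round(np.degrees(R.x[2]),2),"res",np.round(f(R.x).reshape(-1,2),1).tolist());return R.x
def rect(a,b,z):return [(a,b,z),(a,-b,z),(-a,-b,z),(-a,b,z)]
if __name__=="__main__":
    fit("carrier",rect(.072,.107,.045),T([(354,142),(502,167),(487,269),(334,241)]),S([(264,187),(407,112),(514,158),(375,243)]),[.5,0,0])
    fit("carT",rect(.072,.107,.045),T([(354,142),(502,167),(487,269),(334,241)]),[],[.5,0,0])
    fit("tray",rect(.0815,.109,.015),T([(557,240),(708,224),(723,337),(572,353)]),S([]),[.4,-.3,0])
    fit("tray2",rect(.0815,.109,.015),T([(557,240),(708,224),(723,337),(572,353)]),S([(517,135),(577,57),(702,85),(659,172)]),[.4,-.3,0])
    fit("board",rect(.0575,.085,.05),T([(362,158),(480,176),(469,256),(349,238)]),S([(295,187),(407,121),(489,155),(384,230)]),[.5,0,0])
    for n,p,a,z in (("sinkT",t,T([(416,204)]),.078),("sinkS",s,S([(392,150)]),.078),("botT L",t,T([(289,323)]),.060),("botT R",t,T([(490,319)]),.06),("capS",s,S([(454,316)]),.055),("capS2",s,S([(584,165)]),.055)):
        print(n,np.round(back(p,a,z),4))
    for tz in (.05,.07,.073,.075,.08):
        lp=[(-.038,tz,.160),(-.038,0,.160),(-.038,-tz,.160)]
        base=[(-.055,-.12,.012)]
        fit("stand%g"%tz,None,T([(58,320),(117,320),(178,318),(231,340),(231,226)]),S([(242,442),(315,367),(374,303),(418,433)]),[.4,.3,0],loct=lp+[(-.055,-.12,.012),(.065,-.12,.164)][:2],locs=lp+base) if 0 else fit("stand%g"%tz,None,T([(58,320),(117,320),(178,318),(231,340)]),S([(242,442),(315,367),(374,303),(418,433)]),[.4,.3,0],loct=lp+base,locs=lp+base)
E
python3 fit.py
```

```text
carrier [ 0.6282 -0.049 ] yaw -10.1 res [[-0.2, -0.5], [0.3, -0.2], [-0.1, -0.9], [0.2, -0.5], [0.4, 0.3], [0.2, -0.0], [0.4, 0.2], [0.2, 1.4]]
carT [ 0.6261 -0.0489] yaw -10.11 res [[-0.3, -0.0], [0.3, 0.3], [-0.1, -0.4], [0.1, 0.0]]
tray [ 0.5115 -0.3625] yaw 5.58 res [[0.1, -0.5], [-0.4, 0.0], [0.4, 0.2], [-0.1, 0.2]]
tray2 [ 0.512  -0.3609] yaw 5.46 res [[-0.3, -0.7], [-0.8, -0.1], [-0.1, 0.1], [-0.5, 0.0], [0.0, -1.4], [-0.3, -0.2], [1.0, -0.3], [0.8, -1.8]]
board [ 0.6225 -0.0437] yaw -8.66 res [[-0.1, -0.2], [0.6, -0.3], [0.5, -0.1], [-0.1, -0.2], [-0.3, -0.4], [-0.8, 0.6], [1.3, 1.7], [0.3, 0.4]]
sinkT [[ 0.6201 -0.0436  0.078 ]]
sinkS [[ 0.6244 -0.0385  0.078 ]]
botT L [[0.4594 0.1286 0.06  ]]
botT R [[ 0.465  -0.1436  0.06  ]]
capS [[0.4653 0.1274 0.055 ]]
capS2 [[ 0.4691 -0.1531  0.055 ]]
stand0.05 [0.4948 0.3386] yaw 1.06 res [[7.0, -0.3], [-0.5, -0.5], [-8.6, 0.1], [-0.7, -0.9], [9.1, -9.1], [0.1, -0.0], [-5.7, 6.9], [1.2, 0.2]]
stand0.07 [0.495  0.3388] yaw 1.08 res [[1.2, -0.3], [-0.6, -0.5], [-2.8, -0.1], [-0.8, -1.0], [2.3, -2.2], [-0.0, -0.0], [-0.7, 1.6], [1.1, 0.2]]
stand0.073 [0.4952 0.3389] yaw 1.29 res [[0.3, -0.3], [-0.5, -0.6], [-1.9, -0.2], [-0.8, -1.1], [1.3, -1.1], [-0.1, -0.0], [-0.1, 0.7], [0.9, 0.1]]
stand0.075 [0.4953 0.3388] yaw 1.42 res [[-0.2, -0.2], [-0.5, -0.6], [-1.3, -0.3], [-0.7, -1.2], [0.7, -0.5], [-0.1, -0.1], [0.4, 0.1], [0.8, -0.0]]
stand0.08 [0.495  0.3385] yaw 1.84 res [[-1.5, 0.0], [-0.3, -0.5], [0.3, -0.4], [-0.5, -1.4], [-0.4, 1.3], [0.2, -0.3], [1.6, -1.4], [0.7, -0.3]]
```

Call:
play_rows:
  series:
    - {"tx":0.029,"ty":0.035,"turn":0.0555}
    - {"tx":0.029,"ty":0.035,"turn":0.0555}
    - {"tx":0.029,"ty":0.035,"turn":0.0555}
    - {"tx":0.029,"ty":0.035,"turn":0.0555}
    - {"tx":0.029,"ty":0.035,"turn":0.0555}
    - {"tx":0.029,"ty":0.035,"turn":0.0555}
    - {"tx":0.029,"ty":0.035,"turn":0.0555}
    - {"tx":0.029,"ty":0.035,"turn":0.0555}
    - {"tx":0.029,"ty":0.035,"turn":0.0555}
    - {"tx":0.029,"ty":0.035,"turn":0.0555}
  gripper: 1

```text
invalid input
```

Call:
play_rows:
  series:
    - {"tx":0.029,"ty":0.035,"turn":0.0555}
    - {"tx":0.029,"ty":0.035,"turn":0.0555}
    - {"tx":0.029,"ty":0.035,"turn":0.0555}
    - {"tx":0.029,"ty":0.035,"turn":0.0555}
    - {"tx":0.029,"ty":0.035,"turn":0.0555}
    - {"tx":0.029,"ty":0.035,"turn":0.0555}
    - {"tx":0.029,"ty":0.035,"turn":0.0555}
    - {"tx":0.029,"ty":0.035,"turn":0.0555}
    - {"tx":0.029,"ty":0.035,"turn":0.0555}
    - {"tx":0.029,"ty":0.035,"turn":0.0555}

```text
invalid input
```

Call:
play_rows:
  series:
    - {"tx":0}
    - {"tx":0}

```text
invalid input
```

```bash
python3 - <<'E'
from h import *
print(bot.read_state()["position"],bot.read_state()["tcp_rot"][:,0],bot.read_state()["force"])
t=vision.capture("top");s=vision.capture("side")
crop(t,105,110,395,260,2.7,"pics/topc2.png")
crop(s,140,150,390,370,3,"pics/sidec2.png")
E
```

```text
[ 0.15696895 -0.60495301  0.29223327] [ 2.51091265e-01 -9.67963417e-01 -1.65491462e-05] [ 0.07040046 -0.30801907 -0.04926113]
```

View pics/topc2.png

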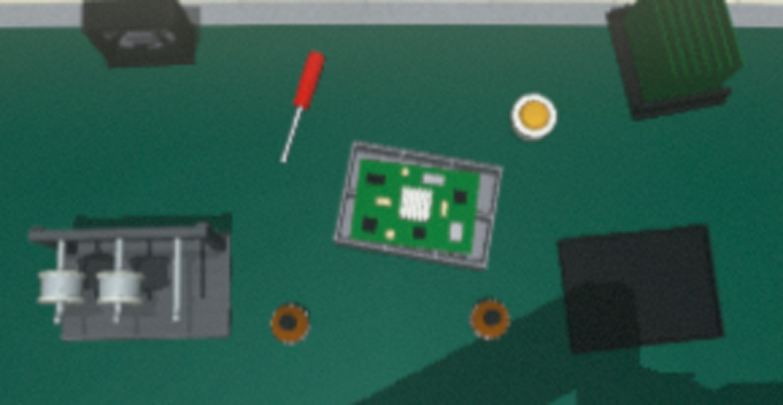

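View pics/sidec2.png

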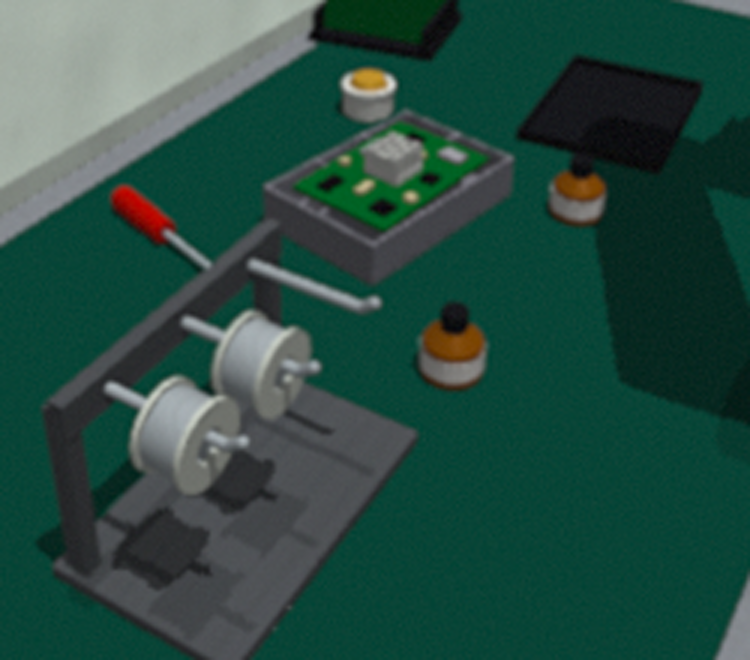

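The arm did not move; the rows were refused, possibly because every key is required. I'll try a small test row.

Call:
play_rows:
  series:
    - {"tx":0.029,"ty":0.035,"tz":0.0,"turn":0.0555}
  gripper: 1.0

```text
time_s: 1.6
position: [0.1781, -0.5803, 0.2924]
tcp_rot: [[0.304, -0.953, -0.001], [-0.953, -0.304, -0.005], [0.004, 0.002, -1.0]]
force: [0.3, 0.0, 0.7]
opening: 0.997
```

Call:
play_rows:
  series:
    - {"tx":0.029,"ty":0.035,"tz":0,"turn":0.0555}
    - {"tx":0.029,"ty":0.035,"tz":0,"turn":0.0555}
    - {"tx":0.029,"ty":0.035,"tz":0,"turn":0.0555}
    - {"tx":0.029,"ty":0.035,"tz":0,"turn":0.0555}
    - {"tx":0.029,"ty":0.035,"tz":0,"turn":0.0555}
    - {"tx":0.029,"ty":0.035,"tz":0,"turn":0.0555}
    - {"tx":0.029,"ty":0.035,"tz":0,"turn":0.0555}
    - {"tx":0.029,"ty":0.035,"tz":0,"turn":0.0555}
    - {"tx":0.029,"ty":0.035,"tz":0,"turn":0.0555}
    - {"tx":0.029,"ty":0.035,"tz":0,"turn":0.0555}

```text
time_s: 2.6
position: [0.413, -0.2958, 0.2925]
tcp_rot: [[0.78, -0.625, 0.0], [-0.625, -0.78, -0.0], [0.001, 0.0, -1.0]]
force: [0.2, -0.7, 0.1]
opening: 0.999
```

Call:
play_rows:
  series:
    - {"tx":0.029,"ty":0.035,"tz":0,"turn":0.0555}
    - {"tx":0.029,"ty":0.035,"tz":0,"turn":0.0555}
    - {"tx":0.029,"ty":0.035,"tz":0,"turn":0.0555}
    - {"tx":0.029,"ty":0.035,"tz":0,"turn":0.0555}
    - {"tx":0.029,"ty":0.035,"tz":0,"turn":0.0555}
    - {"tx":0.029,"ty":0.035,"tz":0,"turn":0.0555}
    - {"tx":0.029,"ty":0.035,"tz":0,"turn":0.0555}
    - {"tx":0.029,"ty":0.035,"tz":0,"turn":0.0555}
    - {"tx":0.029,"ty":0.035,"tz":0,"turn":0.0555}
    - {"tx":0,"ty":0,"tz":0,"turn":0}

```text
time_s: 3.6
position: [0.6234, -0.0415, 0.2923]
tcp_rot: [[0.989, -0.149, 0.003], [-0.149, -0.989, 0.001], [0.003, -0.001, -1.0]]
force: [0.4, 0.2, -0.1]
opening: 0.997
```

```bash
python3 - <<'E'
from h import *
print(bot.read_state()["position"],bot.read_state()["tcp_rot"][:,0],bot.read_state()["force"])
t=vision.capture("top");s=vision.capture("side")
cv2.imwrite("pics/t3.png",t["pixels"])
crop(s,140,100,390,320,3,"pics/sidec3.png")
E
```

```text
[ 0.62339144 -0.04152575  0.29232102] [ 0.98883411 -0.1489961   0.00269655] [ 0.35115245  0.24760931 -0.06339914]
```

View pics/t3.png

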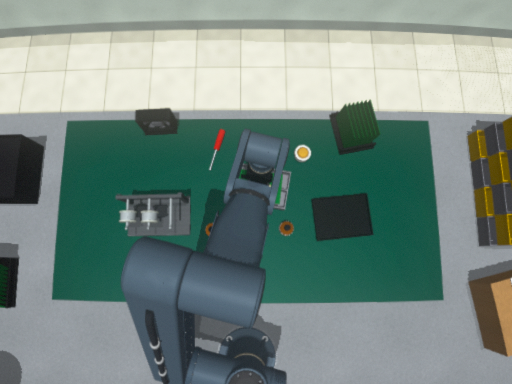

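View pics/sidec3.png

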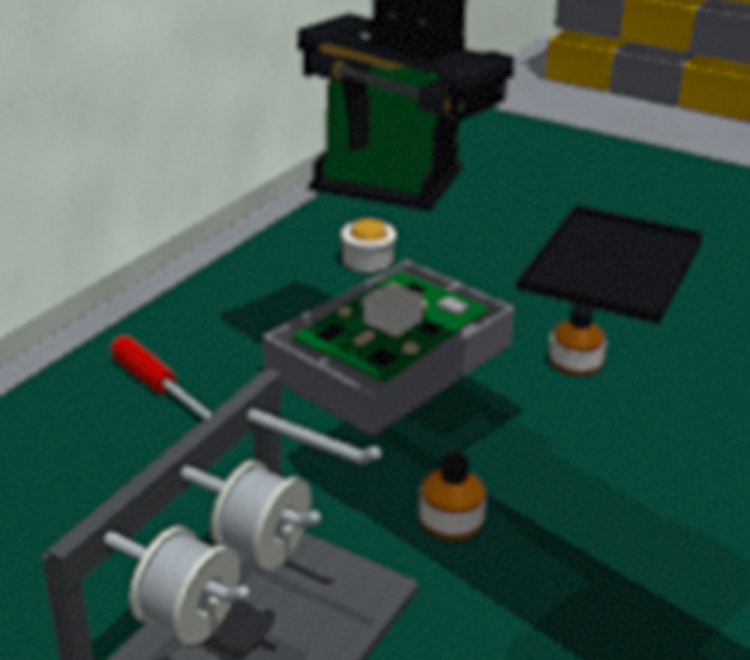

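Call:
play_rows:
  series:
    - {"tx":0,"ty":0,"tz":-0.035,"turn":0}
    - {"tx":0,"ty":0,"tz":-0.035,"turn":0}
    - {"tx":0,"ty":0,"tz":-0.035,"turn":0}
    - {"tx":0,"ty":0,"tz":-0.035,"turn":0}
    - {"tx":0,"ty":0,"tz":-0.035,"turn":0}
    - {"tx":0,"ty":0,"tz":-0.02,"turn":0}
    - {"tx":0,"ty":0,"tz":-0.013,"turn":0}
    - {"tx":0,"ty":0,"tz":0,"turn":0}
    - {"tx":0,"ty":0,"tz":0,"turn":0}

```text
time_s: 4.6
position: [0.6212, -0.0457, 0.1265]
tcp_rot: [[0.988, -0.155, 0.001], [-0.155, -0.988, -0.0], [0.001, 0.0, -1.0]]
force: [0.3, -1.0, 0.2]
opening: 1.0
```

```bash
python3 - <<'E'
from h import *
s=vision.capture("side")
crop(s,190,100,340,270,4,"pics/sidec4.png")
E
```

```text
(no output)
```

View pics/sidec4.png

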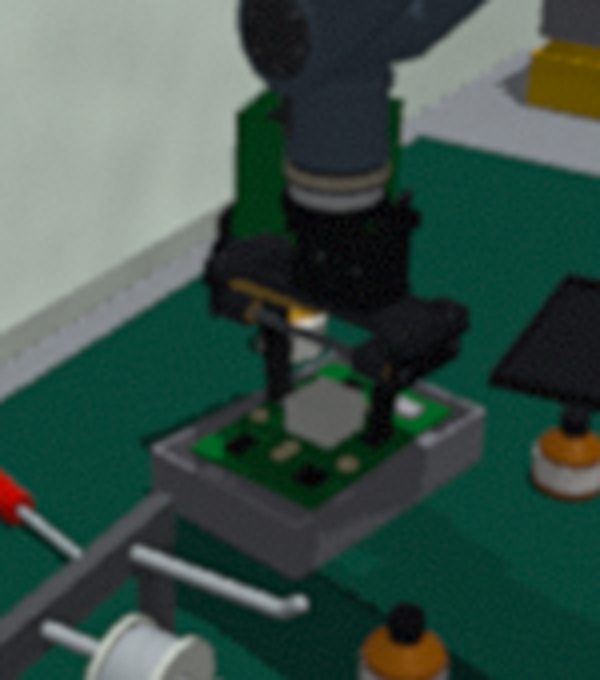

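Call:
play_rows:
  series:
    - {"tx":0,"ty":0,"tz":0,"turn":0}
    - {"tx":0,"ty":0,"tz":0,"turn":0}
    - {"tx":0,"ty":0,"tz":0,"turn":0}
    - {"tx":0,"ty":0,"tz":0,"turn":0}
    - {"tx":0,"ty":0,"tz":0,"turn":0}
    - {"tx":0,"ty":0,"tz":0,"turn":0}
    - {"tx":0,"ty":0,"tz":0,"turn":0}
  gripper: 0

```text
time_s: 5.35
position: [0.6213, -0.045, 0.1259]
tcp_rot: [[0.988, -0.154, 0.001], [-0.154, -0.988, -0.0], [0.001, 0.0, -1.0]]
force: [0.4, 0.2, 0.3]
opening: 0.455
```

Call:
play_rows:
  series:
    - {"tx":0,"ty":0,"tz":0.01,"turn":0}
    - {"tx":0,"ty":0,"tz":0.02,"turn":0}
    - {"tx":0,"ty":0,"tz":0.03,"turn":0}
    - {"tx":0,"ty":0,"tz":0.03,"turn":0}
    - {"tx":0,"ty":0,"tz":0.02,"turn":0}
    - {"tx":0,"ty":0,"tz":0.01,"turn":0}
    - {"tx":0,"ty":0,"tz":0,"turn":0}
    - {"tx":0,"ty":0,"tz":0,"turn":0}

```text
time_s: 6.15
position: [0.6203, -0.0448, 0.2211]
tcp_rot: [[0.988, -0.154, -0.002], [-0.154, -0.988, 0.0], [-0.002, -0.0, -1.0]]
force: [0.3, -0.0, -3.2]
opening: 0.455
```

```bash
python3 - <<'E'
from h import *
t=vision.capture("top");s=vision.capture("side")
cv2.imwrite("pics/t5.png",t["pixels"])
crop(s,190,70,390,270,3.5,"pics/sidec5.png")
E
```

```text
(no output)
```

View pics/sidec5.png

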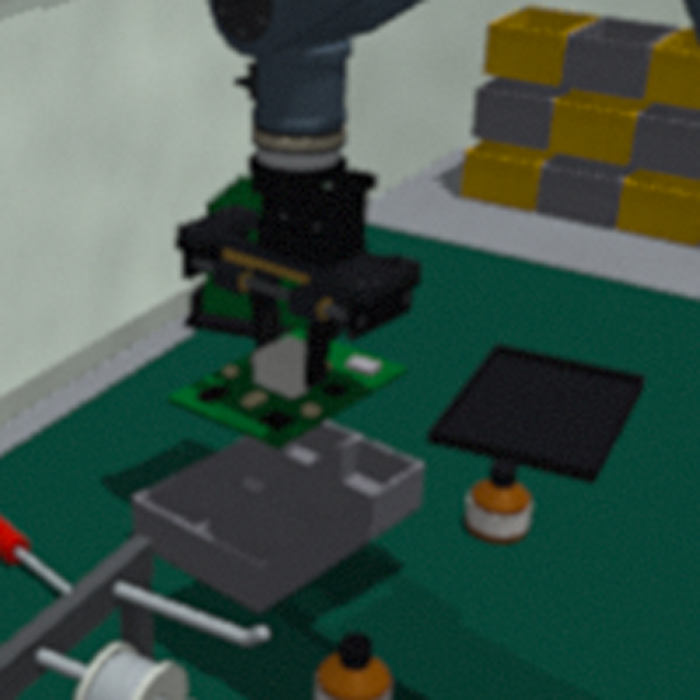

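Call:
play_rows:
  series:
    - {"tx":-0.0153,"ty":-0.0442,"tz":0,"turn":0.0263}
    - {"tx":-0.0153,"ty":-0.0442,"tz":0,"turn":0.0263}
    - {"tx":-0.0153,"ty":-0.0442,"tz":0,"turn":0.0263}
    - {"tx":-0.0153,"ty":-0.0442,"tz":0,"turn":0.0263}
    - {"tx":-0.0153,"ty":-0.0442,"tz":0,"turn":0.0263}
    - {"tx":-0.0153,"ty":-0.0442,"tz":0,"turn":0.0263}
    - {"tx":-0.0153,"ty":-0.0442,"tz":0,"turn":0.0263}
    - {"tx":-0.0153,"ty":-0.0442,"tz":0,"turn":0.0263}
    - {"tx":-0.0153,"ty":-0.0442,"tz":0,"turn":0.0263}
    - {"tx":0,"ty":0,"tz":0,"turn":0}

```text
time_s: 7.25
position: [0.5092, -0.3685, 0.2209]
tcp_rot: [[0.996, 0.089, -0.0], [0.089, -0.996, -0.003], [-0.0, 0.003, -1.0]]
force: [0.8, -0.1, -3.2]
opening: 0.46
```

Call:
play_rows:
  series:
    - {"tx":0,"ty":0,"tz":-0.03,"turn":0}
    - {"tx":0,"ty":0,"tz":-0.04,"turn":0}
    - {"tx":0,"ty":0,"tz":-0.04,"turn":0}
    - {"tx":0,"ty":0,"tz":-0.03,"turn":0}
    - {"tx":0,"ty":0,"tz":-0.02,"turn":0}
    - {"tx":0,"ty":0,"tz":0,"turn":0}
    - {"tx":0,"ty":0,"tz":0,"turn":0}

```text
time_s: 7.95
position: [0.5111, -0.3632, 0.0939]
tcp_rot: [[0.996, 0.093, 0.0], [0.093, -0.996, -0.0], [0.0, 0.0, -1.0]]
force: [-0.1, 0.1, -1.9]
opening: 0.457
```

```bash
python3 - <<'E'
from h import *
t=vision.capture("top");s=vision.capture("side")
crop(t,105,110,395,260,2.7,"pics/t6.png")
crop(s,240,70,440,270,3.5,"pics/sidec6.png")
E
```

```text
(no output)
```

View pics/t6.png

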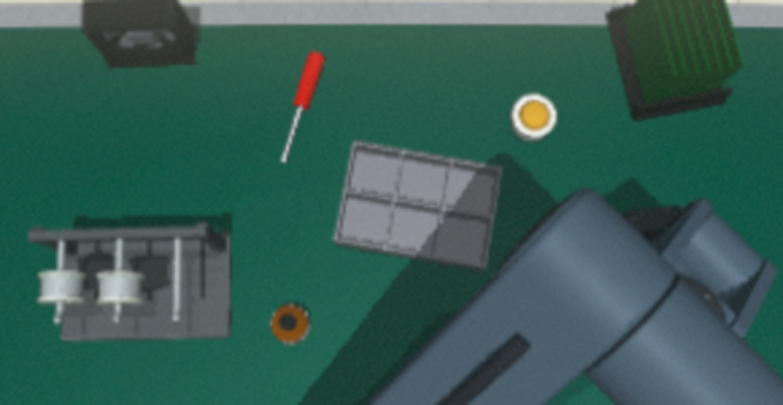

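View pics/sidec6.png

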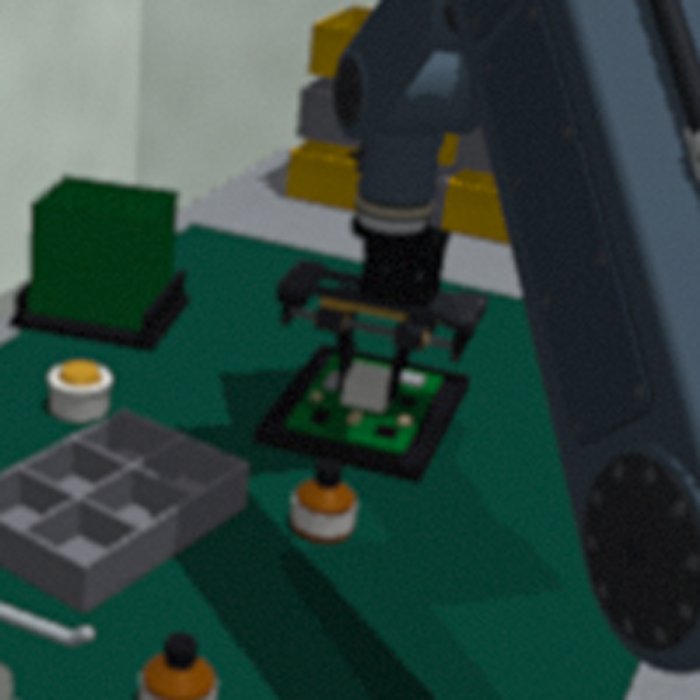

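Call:
play_rows:
  series:
    - {"tx":0,"ty":0,"tz":-0.006,"turn":0}
    - {"tx":0,"ty":0,"tz":-0.005,"turn":0}
    - {"tx":0,"ty":0,"tz":0,"turn":0}
    - {"tx":0,"ty":0,"tz":0,"turn":0}

```text
time_s: 8.45
position: [0.5107, -0.3632, 0.0851]
tcp_rot: [[0.996, 0.093, -0.0], [0.093, -0.996, 0.0], [-0.0, -0.0, -1.0]]
force: [-1.2, -0.4, -2.7]
opening: 0.458
```

Call:
play_rows:
  series:
    - {"tx":0,"ty":0,"tz":0,"turn":0}
    - {"tx":0,"ty":0,"tz":0,"turn":0}
    - {"tx":0,"ty":0,"tz":0,"turn":0}
    - {"tx":0,"ty":0,"tz":0,"turn":0}
    - {"tx":0,"ty":0,"tz":0,"turn":0}
  gripper: 1

```text
time_s: 8.95
position: [0.5109, -0.3633, 0.0853]
tcp_rot: [[0.996, 0.093, 0.0], [0.093, -0.996, -0.0], [0.0, 0.0, -1.0]]
force: [0.7, -0.3, 0.2]
opening: 0.829
```

Call:
play_rows:
  series:
    - {"tx":0,"ty":0,"tz":0.03,"turn":0}
    - {"tx":0,"ty":0,"tz":0.04,"turn":0}
    - {"tx":0,"ty":0,"tz":0.05,"turn":0}
    - {"tx":0,"ty":0,"tz":0.05,"turn":0}
    - {"tx":0,"ty":0,"tz":0.05,"turn":0}
    - {"tx":0,"ty":0,"tz":0,"turn":0}

```text
time_s: 9.55
position: [0.5132, -0.3654, 0.2678]
tcp_rot: [[0.996, 0.093, 0.009], [0.093, -0.996, -0.01], [0.009, 0.01, -1.0]]
force: [1.2, 0.5, -0.7]
opening: 0.999
```

```bash
python3 - <<'E'
from h import *
t=vision.capture("top");s=vision.capture("side")
cv2.imwrite("pics/t7.png",t["pixels"])
crop(s,190,150,390,320,4,"pics/sidec7.png")
E
```

```text
(no output)
```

View pics/sidec7.png

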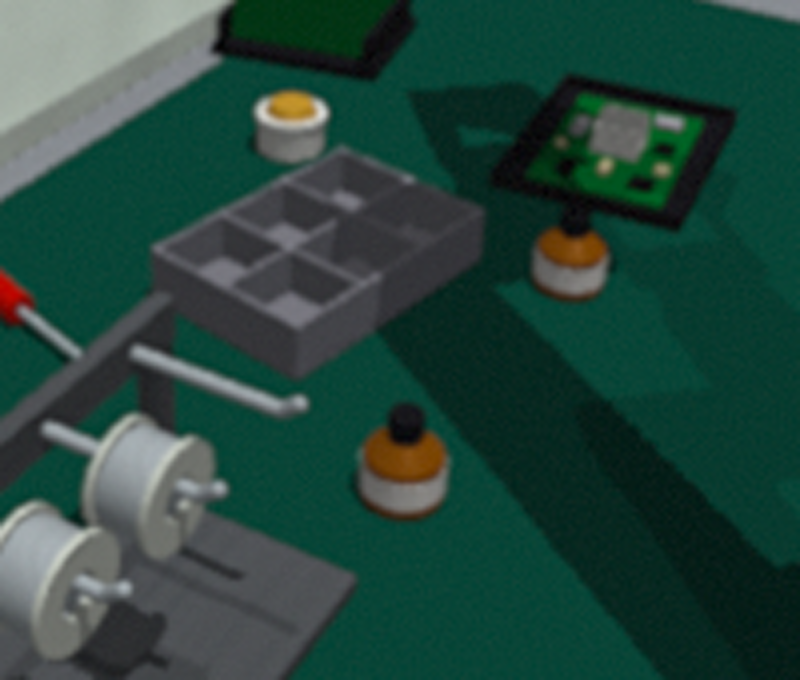

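```bash
python3 - <<'E'
from h import *
t=vision.capture("top");s=vision.capture("side")
crop(t,190,150,320,250,6,"pics/t8.png")
crop(s,270,190,350,290,6,"pics/s8.png")
E
```

```text
(no output)
```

View pics/t8.png

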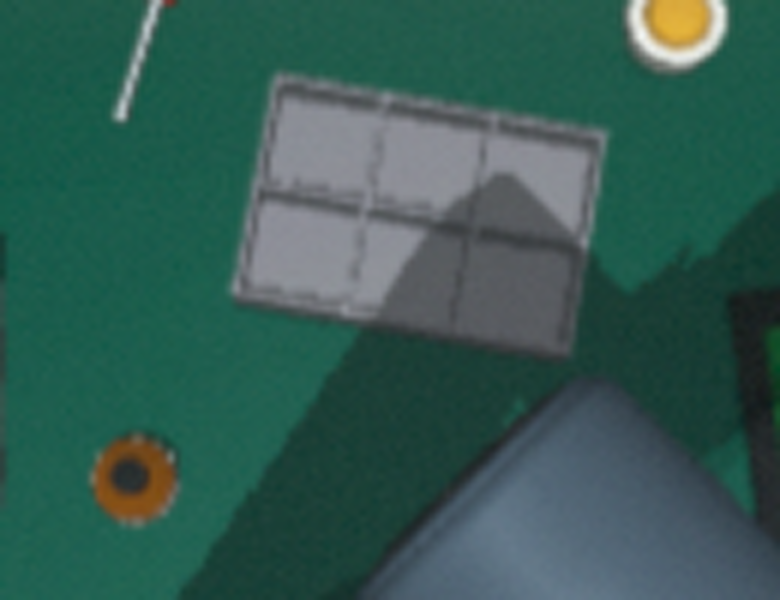

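View pics/s8.png

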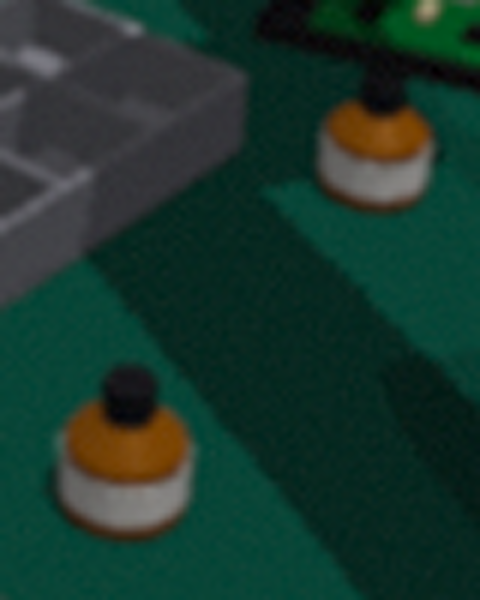

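```bash
cat > bot_fit.py <<'E'
from h import *
from scipy.optimize import least_squares
a=np.linspace(0,2*np.pi,73)
def ring(x,y,r,z): return np.c_[x+r*np.cos(a),y+r*np.sin(a),0*a+z]
def fs(s,q,l,r,b):
    P=proj(s,np.r_[ring(*q,.026,.001),ring(*q,.026,.033)])
    return [P[:,0].min()-l,P[:,0].max()-r,P[:,1].max()-b]
def fit(s,l,r,b,x0):
    R=least_squares(lambda q:fs(s,q,l,r,b),x0); return np.round(R.x,4),np.round(R.fun,2)
E
python3 - <<'E'
from bot_fit import *
t=vision.capture("top");s=vision.capture("side")
f=lambda c:[c[0]/6+270-.5,c[1]/6+270-.5,c[2]/6+190-.5]
print("L",fit(s,*f((55,197,541)),[.46,.13]))
print("R",fit(s,*f((316,438,213)),[.46,-.14]))
print("top capL",back(t,[(130/6+189.5,476/6+149.5)],.064), "R",back(t,[(489/2.7+104.5,317/2.7+109.5)],.064))
# hand check: where would fingers be
E
```

```text
L (array([0.4631, 0.1294]), array([ 1.  , -0.98,  0.07]))
R (array([ 0.4691, -0.1488]), array([ 0.95, -0.93,  0.07]))
top capL [[0.46023207 0.12951828 0.064     ]] R [[ 0.46744265 -0.1418781   0.064     ]]
```

Call:
play_rows:
  series:
    - {"tx":-0.009,"ty":0.0454,"tz":0,"turn":-0.0428}
    - {"tx":-0.009,"ty":0.0454,"tz":0,"turn":-0.0428}
    - {"tx":-0.009,"ty":0.0454,"tz":0,"turn":-0.0428}
    - {"tx":-0.009,"ty":0.0454,"tz":0,"turn":-0.0428}
    - {"tx":-0.009,"ty":0.0454,"tz":0,"turn":-0.0428}
    - {"tx":-0.009,"ty":0.0454,"tz":0,"turn":-0.0428}
    - {"tx":0,"ty":0,"tz":0,"turn":0}
    - {"tx":0,"ty":0,"tz":0,"turn":0}
    - {"tx":0,"ty":0,"tz":0,"turn":0}

```text
time_s: 10.75
position: [0.4682, -0.1462, 0.2606]
tcp_rot: [[0.985, -0.175, 0.0], [-0.175, -0.985, -0.0], [0.0, 0.0, -1.0]]
force: [0.8, -0.3, 0.6]
opening: 1.0
```

```bash
python3 - <<'E'
from h import *
t=vision.capture("top");s=vision.capture("side")
cv2.imwrite("pics/t9.png",t["pixels"])
print(bot.read_state()["position"])
crop(s,240,130,390,280,4,"pics/sidec9.png")
E
```

```text
[ 0.46812451 -0.14655159  0.2607808 ]
```

View pics/sidec9.png

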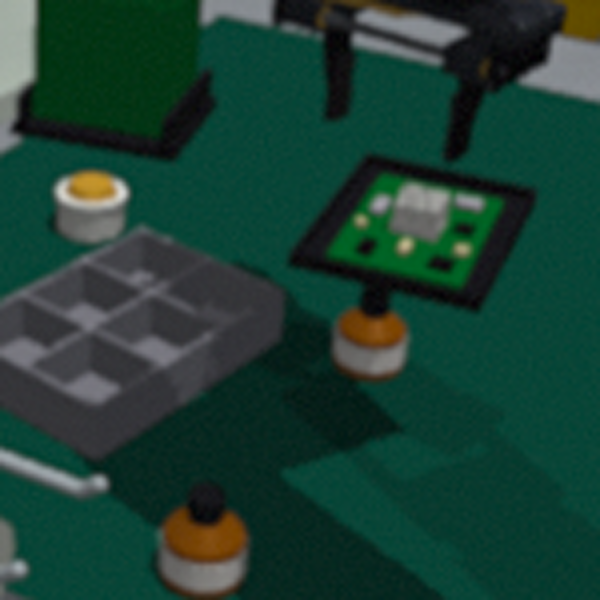

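View pics/t9.png

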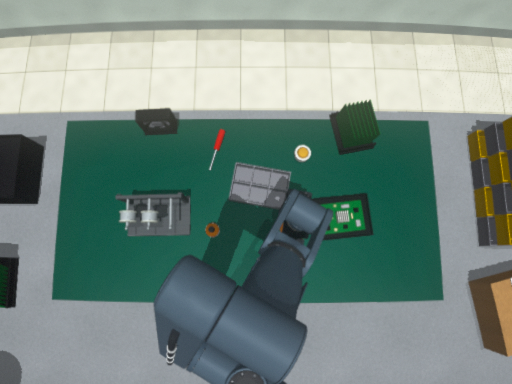

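```bash
python3 - <<'E'
from h import *
s=vision.capture("side")
c=np.array([.4681,-.1465]);ax=np.array([.985,-.175])
P=[np.r_[c+ax*k,.191] for k in (.051,-.051)]
q=proj(s,P);print((q+.5-[240,130])*4)
crop(s,290,100,390,180,7,"pics/s9b.png",q)
E
```

```text
[[336.52532123 117.51729036]
 [461.63308498 160.81577951]]
```

View pics/s9b.png

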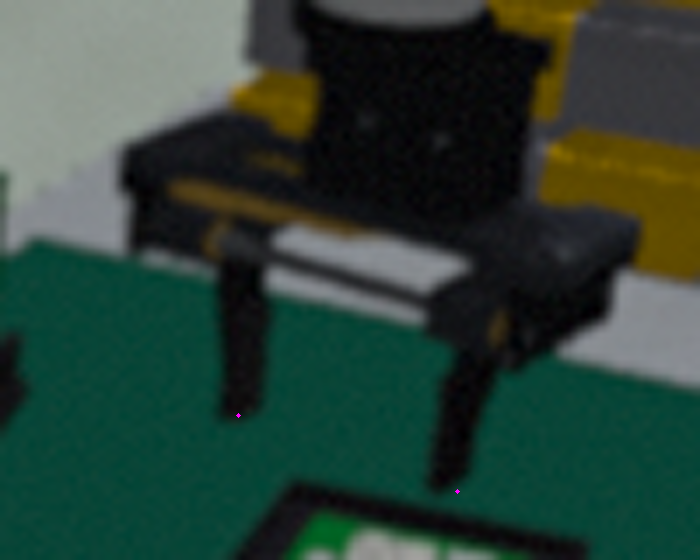

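Call:
play_rows:
  series:
    - {"tx":0,"ty":0,"tz":-0.03,"turn":0}
    - {"tx":0,"ty":0,"tz":-0.04,"turn":0}
    - {"tx":0,"ty":0,"tz":-0.04,"turn":0}
    - {"tx":0,"ty":0,"tz":-0.03,"turn":0}
    - {"tx":0,"ty":0,"tz":-0.02,"turn":0}
    - {"tx":0,"ty":0,"tz":-0.017,"turn":0}
    - {"tx":0,"ty":0,"tz":0,"turn":0}
    - {"tx":0,"ty":0,"tz":0,"turn":0}

```text
time_s: 11.7
position: [0.4678, -0.1459, 0.1193]
tcp_rot: [[0.984, -0.176, -0.0], [-0.176, -0.984, 0.0], [-0.0, -0.0, -1.0]]
force: [0.6, -0.2, -0.3]
opening: 0.994
```

```bash
python3 - <<'E'
from h import *
s=vision.capture("side")
print(bot.read_state()["position"])
crop(s,280,140,380,230,7,"pics/sidec10.png")
E
```

```text
[ 0.46801343 -0.14592373  0.11978164]
```

View pics/sidec10.png

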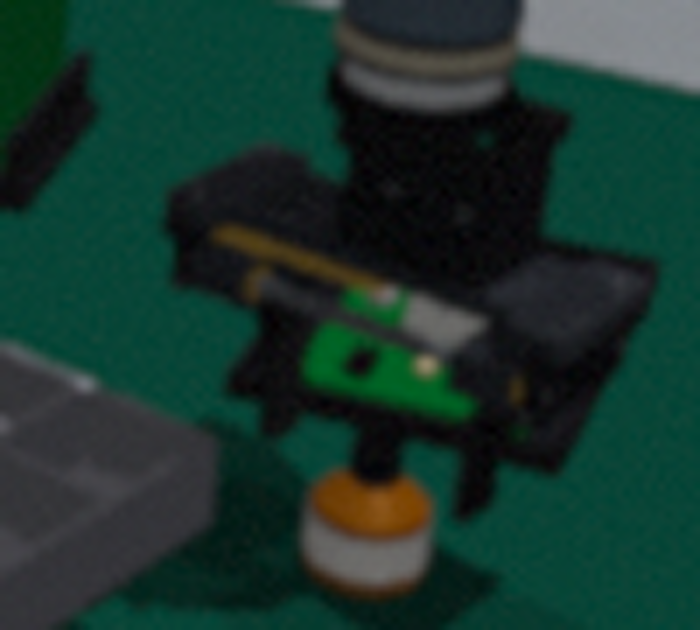

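Call:
play_rows:
  series:
    - {"tx":0,"ty":0,"tz":0,"turn":0}
    - {"tx":0,"ty":0,"tz":0,"turn":0}
    - {"tx":0,"ty":0,"tz":0,"turn":0}
    - {"tx":0,"ty":0,"tz":0,"turn":0}
    - {"tx":0,"ty":0,"tz":0,"turn":0}
    - {"tx":0,"ty":0,"tz":0,"turn":0}
    - {"tx":0,"ty":0,"tz":0,"turn":0}
    - {"tx":0,"ty":0,"tz":0,"turn":0}
    - {"tx":0,"ty":0,"tz":0,"turn":0}
  gripper: 0

```text
time_s: 12.65
position: [0.4676, -0.1453, 0.1194]
tcp_rot: [[0.985, -0.175, 0.0], [-0.175, -0.985, -0.0], [0.0, 0.0, -1.0]]
force: [0.5, -0.3, 1.2]
opening: 0.268
```

Call:
play_rows:
  series:
    - {"tx":0,"ty":0,"tz":0.01,"turn":0}
    - {"tx":0,"ty":0,"tz":0.02,"turn":0}
    - {"tx":0,"ty":0,"tz":0.03,"turn":0}
    - {"tx":0,"ty":0,"tz":0.03,"turn":0}
    - {"tx":0,"ty":0,"tz":0.02,"turn":0}
    - {"tx":0,"ty":0,"tz":0.01,"turn":0}
    - {"tx":0,"ty":0,"tz":0,"turn":0}
    - {"tx":0,"ty":0,"tz":0,"turn":0}

```text
time_s: 13.45
position: [0.4672, -0.145, 0.2151]
tcp_rot: [[0.985, -0.175, -0.001], [-0.175, -0.985, 0.0], [-0.001, -0.0, -1.0]]
force: [-0.4, 0.2, -1.0]
opening: 0.254
```

```bash
python3 - <<'E'
from h import *
s=vision.capture("side")
crop(s,240,100,390,250,5,"pics/sidec11.png")
c,y=np.array([.6275,-.049]),np.radians(-10.1)
R=np.array([[np.cos(y),-np.sin(y)],[np.sin(y),np.cos(y)]])
for i,r in enumerate((-.035,.035)):
    for j,cc in enumerate((-.07,0,.07)): print(i,j,np.round(c+R@[r,cc],4))
E
```

```text
0 0 [ 0.5808 -0.1118]
0 1 [ 0.593  -0.0429]
0 2 [0.6053 0.0261]
1 0 [ 0.6497 -0.1241]
1 1 [ 0.662  -0.0551]
1 2 [0.6742 0.0138]
```

View pics/sidec11.png

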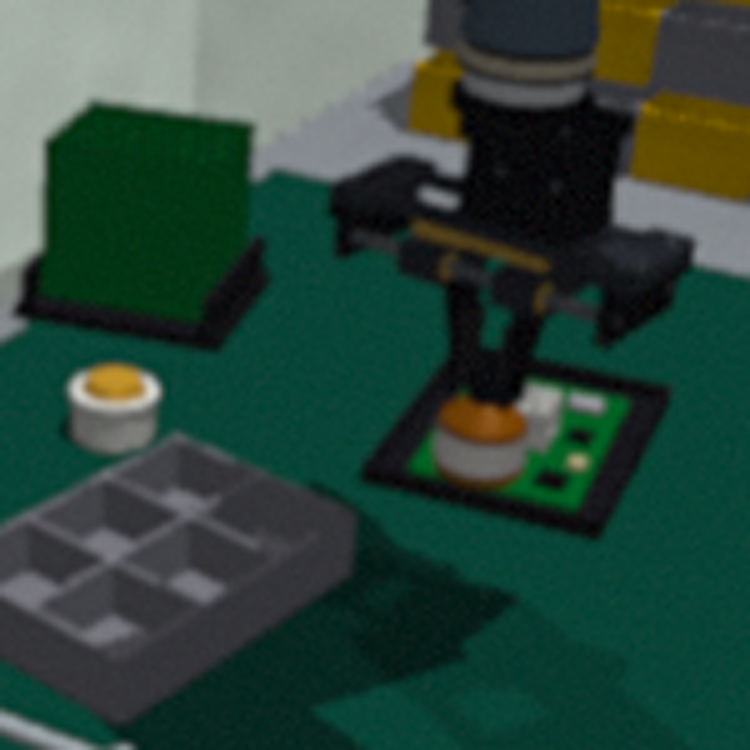

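```bash
python3 - <<'E'
from bot_fit import *
s=vision.capture("side")
l,r,b=432/5+239.5,528/5+239.5,490/5+99.5
def f(q,h=.0957):
    P=proj(s,np.r_[ring(*q,.026,h+.001),ring(*q,.026,h+.033)]);return [P[:,0].min()-l,P[:,0].max()-r,P[:,1].max()-b]
R=least_squares(f,[.467,-.145]);print(R.x,R.fun)
E
```

```text
[ 0.46984588 -0.1479325 ] [-0.04892484  0.04807914 -0.00428606]
```

Call:
play_rows:
  series:
    - {"tx":0.035,"ty":0.0046,"tz":0,"turn":0}
    - {"tx":0.045,"ty":0.0046,"tz":0,"turn":0}
    - {"tx":0.045,"ty":0.0046,"tz":0,"turn":0}
    - {"tx":0.045,"ty":0.0046,"tz":0,"turn":0}
    - {"tx":0.035,"ty":0.0046,"tz":0,"turn":0}
    - {"tx":0.0225,"ty":0.005,"tz":0,"turn":0}
    - {"tx":0,"ty":0,"tz":-0.02,"turn":0}
    - {"tx":0,"ty":0,"tz":-0.02,"turn":0}
    - {"tx":0,"ty":0,"tz":-0.015,"turn":0}
    - {"tx":0,"ty":0,"tz":0,"turn":0}

```text
time_s: 14.55
position: [0.6478, -0.1223, 0.1682]
tcp_rot: [[0.985, -0.175, -0.006], [-0.175, -0.985, 0.002], [-0.007, -0.001, -1.0]]
force: [-0.5, 0.6, -1.0]
opening: 0.26
```

```bash
python3 - <<'E'
from h import *
s=vision.capture("side")
print(bot.read_state()["position"])
crop(s,210,120,360,270,5,"pics/sidec12.png")
E
```

```text
[ 0.64862382 -0.12260643  0.16959355]
```

View pics/sidec12.png

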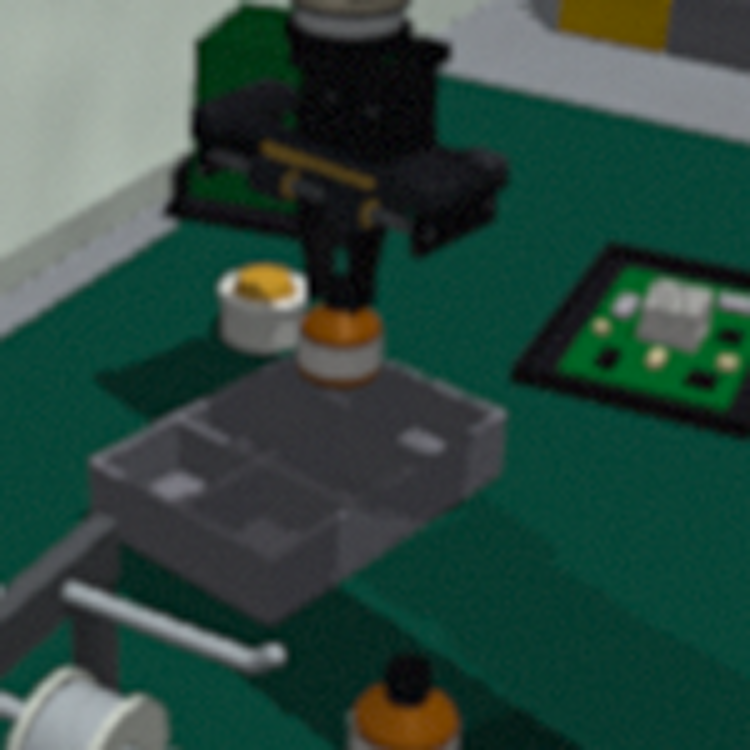

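Call:
play_rows:
  series:
    - {"tx":0,"ty":0,"tz":-0.012,"turn":0}
    - {"tx":0,"ty":0,"tz":-0.012,"turn":0}
    - {"tx":0,"ty":0,"tz":-0.012,"turn":0}
    - {"tx":0,"ty":0,"tz":-0.01,"turn":0}
    - {"tx":0,"ty":0,"tz":-0.005,"turn":0}
    - {"tx":0,"ty":0,"tz":0,"turn":0}
    - {"tx":0,"ty":0,"tz":0,"turn":0}

```text
time_s: 15.3
position: [0.6498, -0.1229, 0.1307]
tcp_rot: [[0.985, -0.175, 0.0], [-0.175, -0.985, -0.0], [0.0, 0.0, -1.0]]
force: [0.0, 0.7, -0.8]
opening: 0.255
```

Bottle weight is still on the gripper, so go down another 3 mm, then release.

Call:
play_rows:
  series:
    - {"tx":0,"ty":0,"tz":-0.002,"turn":0}
    - {"tx":0,"ty":0,"tz":-0.002,"turn":0}
    - {"tx":0,"ty":0,"tz":0,"turn":0}
    - {"tx":0,"ty":0,"tz":0,"turn":0}

```text
time_s: 15.7
position: [0.6496, -0.1229, 0.1275]
tcp_rot: [[0.985, -0.175, 0.0], [-0.175, -0.985, -0.0], [0.0, 0.0, -1.0]]
force: [0.3, -0.4, -1.6]
opening: 0.259
```

Call:
play_rows:
  series:
    - {"tx":0,"ty":0,"tz":0,"turn":0}
    - {"tx":0,"ty":0,"tz":0,"turn":0}
    - {"tx":0,"ty":0,"tz":0,"turn":0}
    - {"tx":0,"ty":0,"tz":0,"turn":0}
  gripper: 0.6

```text
time_s: 16.1
position: [0.6497, -0.1229, 0.1277]
tcp_rot: [[0.985, -0.175, 0.0], [-0.175, -0.985, -0.0], [0.0, 0.0, -1.0]]
force: [0.4, 0.7, 0.8]
opening: 0.531
```

Call:
play_rows:
  series:
    - {"tx":0,"ty":0,"tz":0.02,"turn":0}
    - {"tx":0,"ty":0,"tz":0.03,"turn":0}
    - {"tx":0,"ty":0,"tz":0.04,"turn":0}
    - {"tx":0,"ty":0,"tz":0.04,"turn":0}
    - {"tx":0,"ty":0,"tz":0.03,"turn":0}
    - {"tx":0,"ty":0,"tz":0,"turn":0}
    - {"tx":0,"ty":0,"tz":0,"turn":0}

```text
time_s: 16.8
position: [0.6497, -0.1229, 0.2568]
tcp_rot: [[0.985, -0.175, 0.002], [-0.175, -0.985, -0.001], [0.002, 0.0, -1.0]]
force: [-0.6, 0.2, -0.0]
opening: 0.604
```

```bash
python3 - <<'E'
from h import *
s=vision.capture("side");t=vision.capture("top")
print(bot.read_state()["position"])
crop(s,210,150,360,290,5,"pics/sidec13.png")
cv2.imwrite("pics/t13.png",t["pixels"])
E
```

```text
[ 0.64878082 -0.12256889  0.25450164]
```

View pics/sidec13.png

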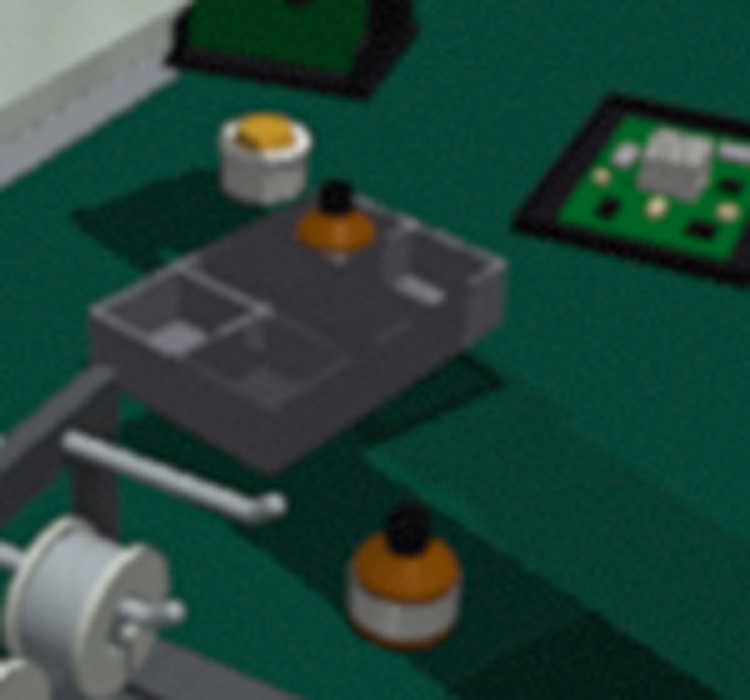

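View pics/t13.png

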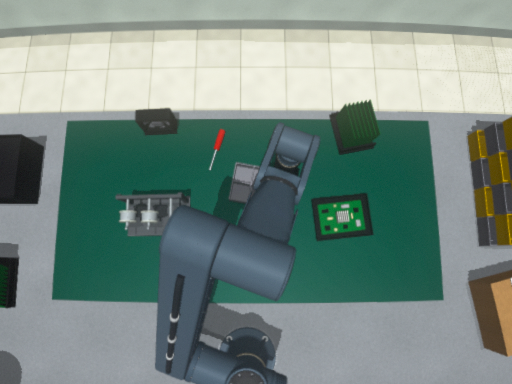

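Call:
play_rows:
  series:
    - {"tx":-0.0293,"ty":0.0394,"tz":0,"turn":0}
    - {"tx":-0.0293,"ty":0.0394,"tz":0,"turn":0}
    - {"tx":-0.0293,"ty":0.0394,"tz":0,"turn":0}
    - {"tx":-0.0293,"ty":0.0394,"tz":0,"turn":0}
    - {"tx":-0.0293,"ty":0.0394,"tz":0,"turn":0}
    - {"tx":-0.0293,"ty":0.0394,"tz":0,"turn":0}
    - {"tx":-0.0293,"ty":0.0394,"tz":0,"turn":0}
    - {"tx":-0.0293,"ty":0.0394,"tz":0,"turn":0}
    - {"tx":0,"ty":0,"tz":0,"turn":0}
    - {"tx":0,"ty":0,"tz":0,"turn":0}
  gripper: 1

```text
time_s: 17.9
position: [0.4614, 0.1298, 0.2547]
tcp_rot: [[0.985, -0.173, -0.002], [-0.173, -0.985, -0.0], [-0.002, 0.001, -1.0]]
force: [-0.3, -0.2, -0.4]
opening: 1.0
```

Call:
play_rows:
  series:
    - {"tx":0,"ty":0,"tz":-0.03,"turn":0}
    - {"tx":0,"ty":0,"tz":-0.03,"turn":0}
    - {"tx":0,"ty":0,"tz":-0.03,"turn":0}
    - {"tx":0,"ty":0,"tz":0,"turn":0}
    - {"tx":0,"ty":0,"tz":0,"turn":0}

```text
time_s: 18.4
position: [0.4628, 0.1284, 0.183]
tcp_rot: [[0.984, -0.176, -0.001], [-0.176, -0.984, -0.0], [-0.001, 0.0, -1.0]]
force: [0.5, 0.1, 0.1]
opening: 0.999
```

```bash
python3 - <<'E'
from h import *
s=vision.capture("side");t=vision.capture("top")
print(bot.read_state()["position"])
crop(s,210,140,370,300,4.5,"pics/sidec14.png")
cv2.imwrite("pics/t14.png",t["pixels"])
E
```

```text
[0.46325493 0.12881118 0.1841798 ]
```

View pics/sidec14.png

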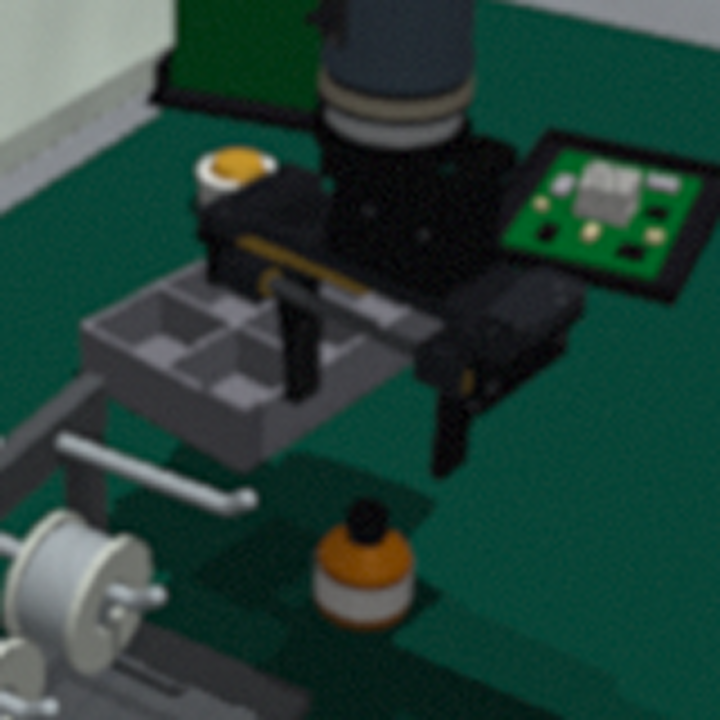

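Call:
play_rows:
  series:
    - {"tx":0,"ty":0,"tz":-0.025,"turn":0}
    - {"tx":0,"ty":0,"tz":-0.025,"turn":0}
    - {"tx":0,"ty":0,"tz":-0.02,"turn":0}
    - {"tx":0,"ty":0,"tz":-0.01,"turn":0}
    - {"tx":0,"ty":0,"tz":0,"turn":0}
    - {"tx":0,"ty":0,"tz":0,"turn":0}

```text
time_s: 19.1
position: [0.4627, 0.1293, 0.1202]
tcp_rot: [[0.985, -0.175, 0.002], [-0.175, -0.985, 0.0], [0.002, -0.0, -1.0]]
force: [-0.4, -0.2, 0.0]
opening: 1.003
```

```bash
python3 - <<'E'
from h import *
s=vision.capture("side")
print(bot.read_state()["position"])
crop(s,230,180,340,290,6,"pics/sidec15.png")
E
```

```text
[0.46275163 0.12930235 0.12031381]
```

View pics/sidec15.png

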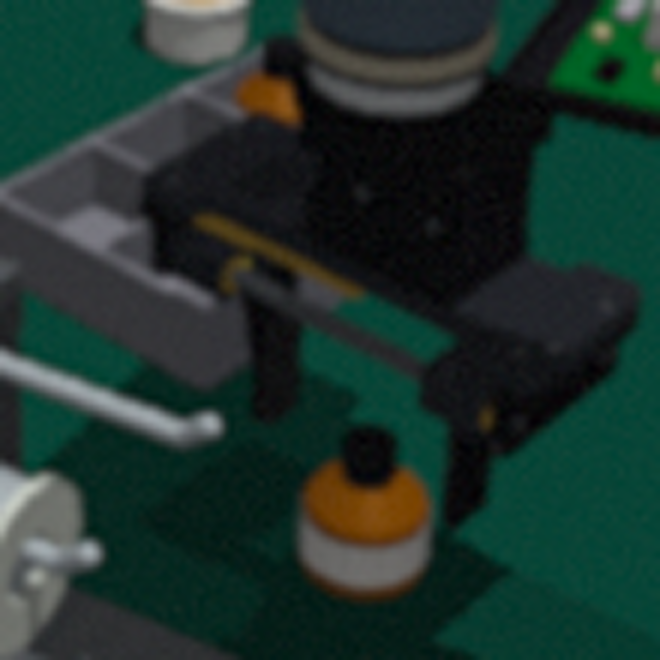

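Call:
play_rows:
  series:
    - {"tx":0,"ty":0,"tz":0,"turn":0}
    - {"tx":0,"ty":0,"tz":0,"turn":0}
    - {"tx":0,"ty":0,"tz":0,"turn":0}
    - {"tx":0,"ty":0,"tz":0,"turn":0}
    - {"tx":0,"ty":0,"tz":0,"turn":0}
    - {"tx":0,"ty":0,"tz":0,"turn":0}
    - {"tx":0,"ty":0,"tz":0,"turn":0}
    - {"tx":0,"ty":0,"tz":0,"turn":0}
    - {"tx":0,"ty":0,"tz":0,"turn":0}
  gripper: 0

```text
time_s: 20.05
position: [0.4618, 0.1293, 0.1194]
tcp_rot: [[0.985, -0.175, -0.001], [-0.175, -0.985, 0.0], [-0.001, 0.0, -1.0]]
force: [-1.2, -0.5, 1.1]
opening: 0.267
```

Call:
play_rows:
  series:
    - {"tx":0,"ty":0,"tz":0.01,"turn":0}
    - {"tx":0,"ty":0,"tz":0.02,"turn":0}
    - {"tx":0,"ty":0,"tz":0.03,"turn":0}
    - {"tx":0,"ty":0,"tz":0.03,"turn":0}
    - {"tx":0,"ty":0,"tz":0.02,"turn":0}
    - {"tx":0,"ty":0,"tz":0.01,"turn":0}
    - {"tx":0,"ty":0,"tz":0,"turn":0}
    - {"tx":0,"ty":0,"tz":0,"turn":0}

```text
time_s: 20.85
position: [0.4616, 0.1292, 0.2151]
tcp_rot: [[0.985, -0.175, -0.001], [-0.175, -0.985, -0.0], [-0.001, 0.0, -1.0]]
force: [-0.2, 0.1, -2.0]
opening: 0.255
```

```bash
python3 - <<'E'
from h import *
s=vision.capture("side")
crop(s,230,150,380,270,5,"pics/sidec16.png")
E
```

```text
(no output)
```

View pics/sidec16.png

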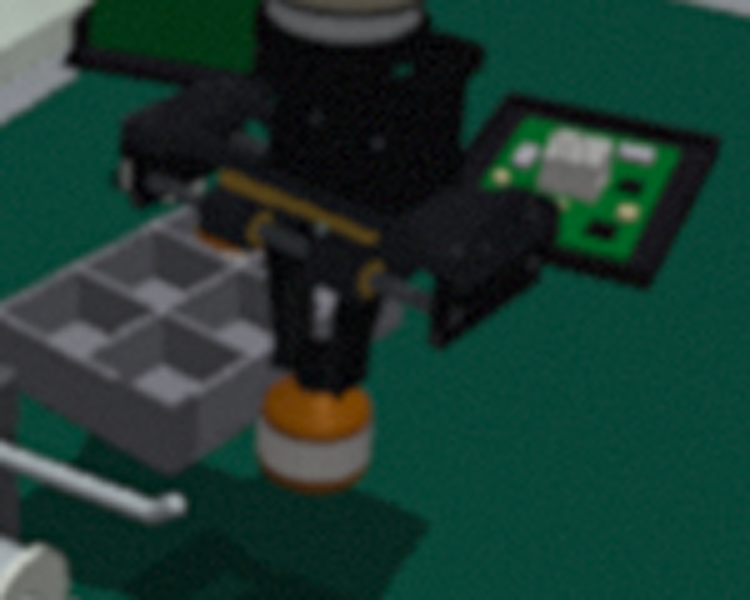

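Call:
play_rows:
  series:
    - {"tx":0.0213,"ty":-0.043,"tz":0,"turn":0}
    - {"tx":0.0213,"ty":-0.043,"tz":0,"turn":0}
    - {"tx":0.0213,"ty":-0.043,"tz":0,"turn":0}
    - {"tx":0.0213,"ty":-0.043,"tz":0,"turn":0}
    - {"tx":0.0213,"ty":-0.043,"tz":0,"turn":0}
    - {"tx":0.0213,"ty":-0.043,"tz":0,"turn":0}
    - {"tx":0.0213,"ty":-0.043,"tz":0,"turn":0}
    - {"tx":0,"ty":0,"tz":-0.02,"turn":0}
    - {"tx":0,"ty":0,"tz":-0.03,"turn":0}
    - {"tx":0,"ty":0,"tz":0,"turn":0}

```text
time_s: 21.9
position: [0.5786, -0.111, 0.1711]
tcp_rot: [[0.984, -0.176, -0.009], [-0.176, -0.984, 0.004], [-0.01, -0.002, -1.0]]
force: [-1.4, 0.7, -2.3]
opening: 0.255
```

Call:
play_rows:
  series:
    - {"tx":0,"ty":0,"tz":0,"turn":0}
    - {"tx":0,"ty":0,"tz":0,"turn":0}

```text
time_s: 22.1
position: [0.5817, -0.1114, 0.1758]
tcp_rot: [[0.985, -0.174, 0.001], [-0.174, -0.985, -0.0], [0.001, 0.0, -1.0]]
force: [0.7, 0.1, -1.8]
opening: 0.258
```

```bash
python3 - <<'E'
from h import *
s=vision.capture("side")
print(bot.read_state()["position"])
crop(s,230,140,370,260,5,"pics/sidec17.png")
E
```

```text
[ 0.58189174 -0.11137575  0.17627559]
```

View pics/sidec17.png

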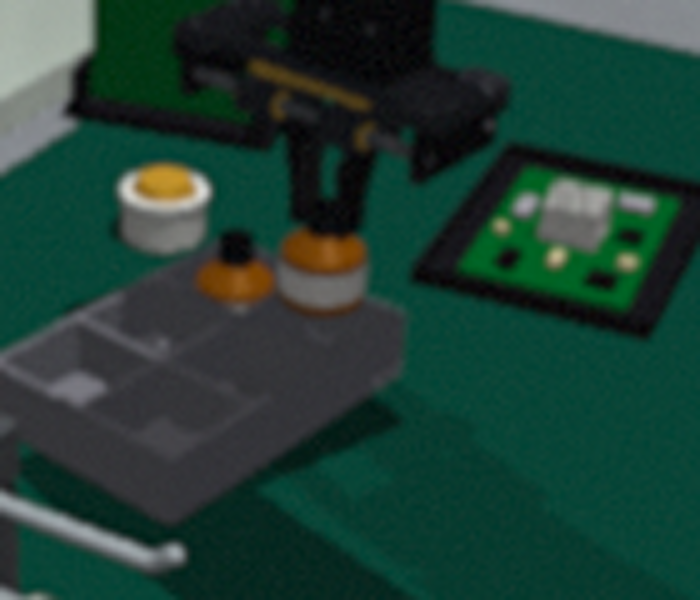

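Call:
play_rows:
  series:
    - {"tx":0,"ty":0,"tz":-0.015,"turn":0}
    - {"tx":0,"ty":0,"tz":-0.015,"turn":0}
    - {"tx":0,"ty":0,"tz":-0.015,"turn":0}
    - {"tx":0,"ty":0,"tz":-0.01,"turn":0}
    - {"tx":0,"ty":0,"tz":-0.005,"turn":0}
    - {"tx":0,"ty":0,"tz":0,"turn":0}
    - {"tx":0,"ty":0,"tz":0,"turn":0}

```text
time_s: 22.85
position: [0.5808, -0.1113, 0.1274]
tcp_rot: [[0.985, -0.175, -0.002], [-0.175, -0.985, 0.001], [-0.002, -0.0, -1.0]]
force: [-2.7, 1.2, 0.9]
opening: 0.257
```

Call:
play_rows:
  series:
    - {"tx":0,"ty":0,"tz":0,"turn":0}
    - {"tx":0,"ty":0,"tz":0,"turn":0}
    - {"tx":0,"ty":0,"tz":0,"turn":0}
    - {"tx":0,"ty":0,"tz":0,"turn":0}
  gripper: 0.5

```text
time_s: 23.25
position: [0.5818, -0.1117, 0.1275]
tcp_rot: [[0.985, -0.175, 0.001], [-0.175, -0.985, -0.0], [0.001, 0.0, -1.0]]
force: [-0.3, -0.6, 0.8]
opening: 0.476
```

Call:
play_rows:
  series:
    - {"tx":0,"ty":0,"tz":0.02,"turn":0}
    - {"tx":0,"ty":0,"tz":0.03,"turn":0}
    - {"tx":0,"ty":0,"tz":0.04,"turn":0}
    - {"tx":0,"ty":0,"tz":0.05,"turn":0}
    - {"tx":0,"ty":0,"tz":0.05,"turn":0}
    - {"tx":0,"ty":0,"tz":0.03,"turn":0}
    - {"tx":0,"ty":0,"tz":0,"turn":0}
    - {"tx":0,"ty":0,"tz":0,"turn":0}
    - {"tx":0,"ty":0,"tz":0,"turn":0}

```text
time_s: 24.15
position: [0.5805, -0.1112, 0.3018]
tcp_rot: [[0.985, -0.175, -0.003], [-0.175, -0.985, 0.001], [-0.003, -0.001, -1.0]]
force: [0.6, 0.2, 0.4]
opening: 0.503
```

```bash
python3 - <<'E'
from h import *
s=vision.capture("side");t=vision.capture("top")
print(bot.read_state()["position"])
crop(s,150,150,390,370,3.2,"pics/sidec18.png")
crop(s,160,210,260,330,6,"pics/s18b.png")
crop(t,105,170,205,250,7,"pics/t18.png")
E
```

```text
[ 0.58059082 -0.11125085  0.30156684]
```

View pics/sidec18.png

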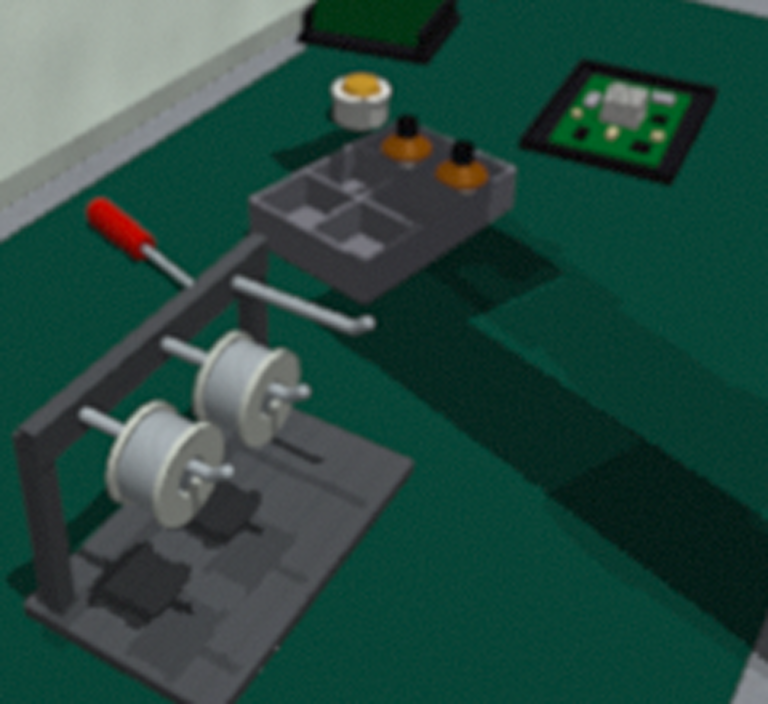

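View pics/s18b.png

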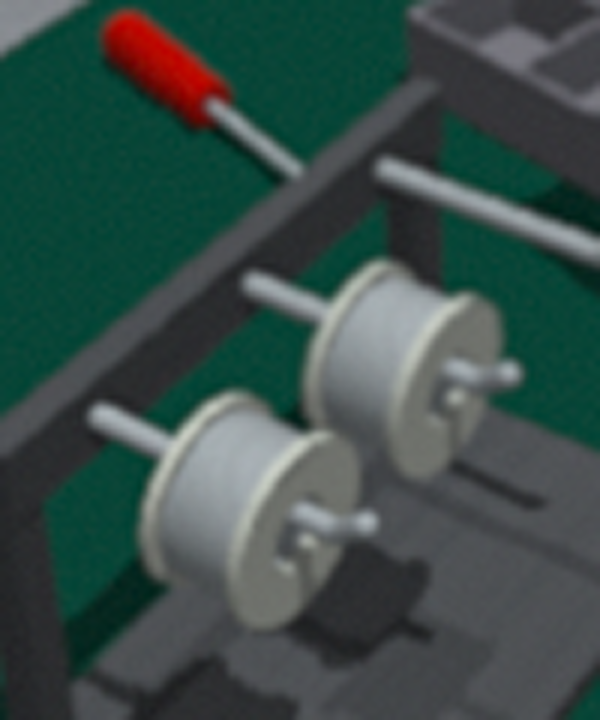

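View pics/t18.png

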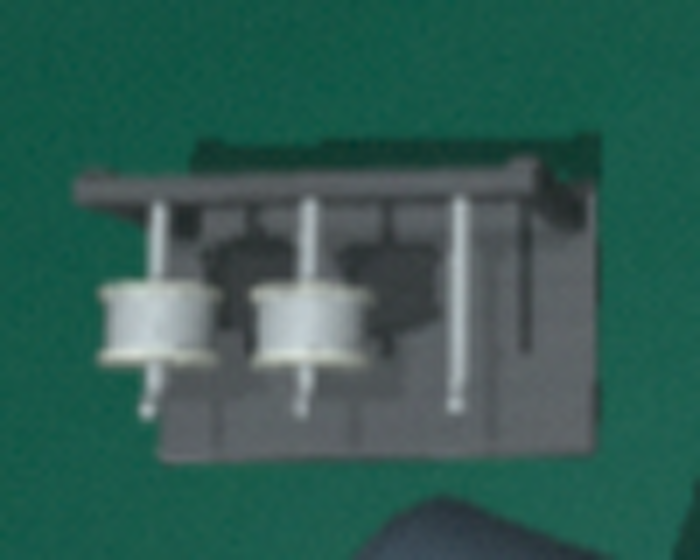

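```bash
cat > st.py <<'E'
from h import *
from scipy.optimize import least_squares
t=vision.capture("top");s=vision.capture("side")
T=lambda a:np.array([(x/7+104.5,y/7+169.5) for x,y in a]);S=lambda a:np.array([(x/6+159.5,y/6+209.5) for x,y in a])
m=back(t,T([(311.5,281),(311.5,364),(157.5,283),(157.5,363)]),.172);print(np.round(m,4), (m[0]+m[1])/2,(m[2]+m[3])/2)
tip=lambda d:(-.037,d,.160)
def W(q,L):
    L=np.array(L);c,si=np.cos(q[2]),np.sin(q[2]);return np.c_[q[0]+c*L[:,0]-si*L[:,1],q[1]+si*L[:,0]+c*L[:,1],L[:,2]]
def f(q):
    d=q[3]
    lt=[tip(d),tip(0),tip(-d),(.065,d,.154),(.065,0,.154),(.065,-d,.154),(-.055,-.12,.012),(-.055,.12,.012)]
    ls=[tip(d),tip(0),tip(-d),(-.055,-.12,.012)]
    a=proj(t,W(q,lt))-T([(148,408),(301,406),(456,402),(158,203),(310,200),(459,198),(595,455),(160,463)])
    b=proj(s,W(q,ls))-np.r_[S([(365,522),(508,373)]),[(369/3.2+149.5,323/3.2+149.5),(413/3.2+149.5,463/3.2+149.5)]]
    return np.r_[a,b].ravel()
R=least_squares(f,[.495,.339,.02,.075],loss="soft_l1");q=R.x;print("stand",np.round(q[:2],4),np.degrees(q[2]),q[3]);print(np.round(R.fun.reshape(-1,2),1).tolist())
for d in (0,q[3]): print(np.round(W(q,[(0,d,.15),(-.038,d,.16)]),4))
# side reels: outline extents
a=np.linspace(0,2*np.pi,181)
def reel(x,y,z,yaw):
    o=[]
    for h in (-.018,.018):
        o.append(np.c_[x+np.cos(yaw)*h-np.sin(yaw)*.03*np.cos(a),y+np.sin(yaw)*h+np.cos(yaw)*.03*np.cos(a),z+.03*np.sin(a)])
    return np.concatenate(o)
for n,ext in (("mid",(303,505,256,482)),("left",(138,362,388,632))):
    e=np.array([ext[0]/6+159.5,ext[1]/6+159.5,ext[2]/6+209.5,ext[3]/6+209.5])
    def g(v):
        P=proj(s,reel(*v,q[2]));return np.array([P[:,0].min(),P[:,0].max(),P[:,1].min(),P[:,1].max()])-e
    R2=least_squares(g,[.495,.34 if n=="mid" else .41,.142]);print(n,np.round(R2.x,4),np.round(R2.fun,2))
E
python3 st.py
```

```text
[[0.5168 0.3316 0.172 ]
 [0.4764 0.3297 0.172 ]
 [0.5155 0.4079 0.172 ]
 [0.4764 0.4057 0.172 ]] [0.49658157 0.33064797 0.172     ] [0.49594399 0.40680414 0.172     ]
stand [0.4946 0.3387] 1.4570464800314689 0.07593750539133251
[[-0.1, -0.1], [-0.1, -0.2], [-0.2, -0.1], [-0.0, 0.0], [-0.3, -0.1], [0.1, -0.3], [-0.1, -0.1], [-0.3, -0.1], [0.1, 0.1], [0.1, -0.0], [-0.2, -0.2], [1.3, -0.3]]
[[0.4946 0.3387 0.15  ]
 [0.4566 0.3378 0.16  ]]
[[0.4927 0.4147 0.15  ]
 [0.4547 0.4137 0.16  ]]
mid [0.4852 0.3545 0.161 ] [-0.22  0.23  0.21 -0.2 ]
left [0.4896 0.4242 0.1558] [-0.12  0.12  0.11 -0.11]
```

Call:
play_rows:
  series:
    - {"tx":-0.0088,"ty":0.0469,"tz":0,"turn":0.016}
    - {"tx":-0.0088,"ty":0.0469,"tz":0,"turn":0.016}
    - {"tx":-0.0088,"ty":0.0469,"tz":0,"turn":0.016}
    - {"tx":-0.0088,"ty":0.0469,"tz":0,"turn":0.016}
    - {"tx":-0.0088,"ty":0.0469,"tz":0,"turn":0.016}
    - {"tx":-0.0088,"ty":0.0469,"tz":0,"turn":0.016}
    - {"tx":-0.0088,"ty":0.0469,"tz":0,"turn":0.016}
    - {"tx":-0.0088,"ty":0.0469,"tz":0,"turn":0.016}
    - {"tx":-0.0088,"ty":0.0469,"tz":0,"turn":0.016}
    - {"tx":-0.0088,"ty":0.0469,"tz":0,"turn":0.016}
  gripper: 0.65

```text
time_s: 25.35
position: [0.5104, 0.2651, 0.3027]
tcp_rot: [[1.0, -0.007, -0.001], [-0.007, -1.0, -0.0], [-0.001, 0.0, -1.0]]
force: [-0.0, 0.1, -0.3]
opening: 0.651
```

Call:
play_rows:
  series:
    - {"tx":-0.0088,"ty":0.0469,"tz":0,"turn":0.016}
    - {"tx":-0.0088,"ty":0.0469,"tz":0,"turn":0.016}
    - {"tx":0,"ty":0,"tz":0,"turn":0}
    - {"tx":0,"ty":0,"tz":0,"turn":0}
    - {"tx":0,"ty":0,"tz":0,"turn":0}
    - {"tx":0,"ty":0,"tz":0,"turn":0}

```text
time_s: 25.95
position: [0.4973, 0.3375, 0.3032]
tcp_rot: [[1.0, 0.024, -0.001], [0.024, -1.0, -0.001], [-0.001, 0.001, -1.0]]
force: [-0.3, 0.7, 0.5]
opening: 0.65
```

```bash
python3 - <<'E'
from h import *
s=vision.capture("side")
print(bot.read_state()["position"],bot.read_state()["tcp_rot"][:,0])
crop(s,160,130,290,330,3.5,"pics/sidec19.png")
E
```

```text
[0.49731454 0.33747868 0.30333118] [ 9.99724952e-01  2.34497707e-02 -3.57962230e-04]
```

View pics/sidec19.png

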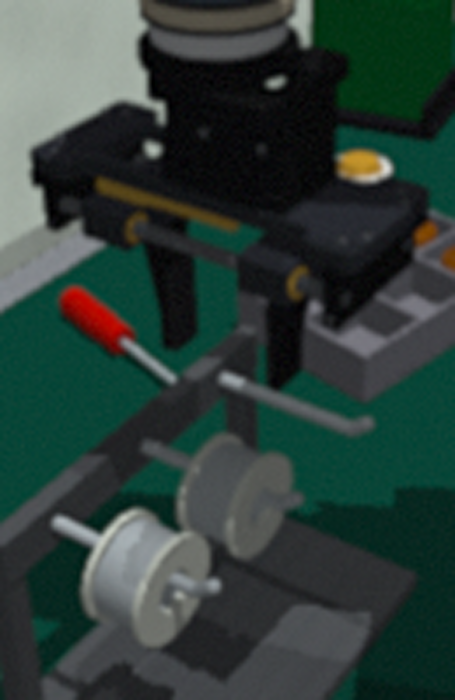

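Call:
play_rows:
  series:
    - {"tx":-0.002,"ty":0.0015,"tz":-0.02,"turn":0}
    - {"tx":0,"ty":0,"tz":-0.02,"turn":0}
    - {"tx":0,"ty":0,"tz":-0.02,"turn":0}
    - {"tx":0,"ty":0,"tz":-0.015,"turn":0}
    - {"tx":0,"ty":0,"tz":-0.008,"turn":0}
    - {"tx":0,"ty":0,"tz":0,"turn":0}
    - {"tx":0,"ty":0,"tz":0,"turn":0}
    - {"tx":0,"ty":0,"tz":0,"turn":0}

```text
time_s: 26.8
position: [0.4958, 0.3401, 0.2379]
tcp_rot: [[1.0, 0.025, 0.002], [0.025, -1.0, 0.001], [0.002, -0.001, -1.0]]
force: [1.2, -0.2, 0.1]
opening: 0.648
```

```bash
python3 - <<'E'
from h import *
s=vision.capture("side")
print(bot.read_state()["position"],bot.read_state()["tcp_rot"][:,0])
crop(s,170,180,270,300,6,"pics/sidec20.png")
E
```

```text
[0.49571283 0.34011752 0.23787514] [0.99967633 0.02539119 0.00158888]
```

View pics/sidec20.png

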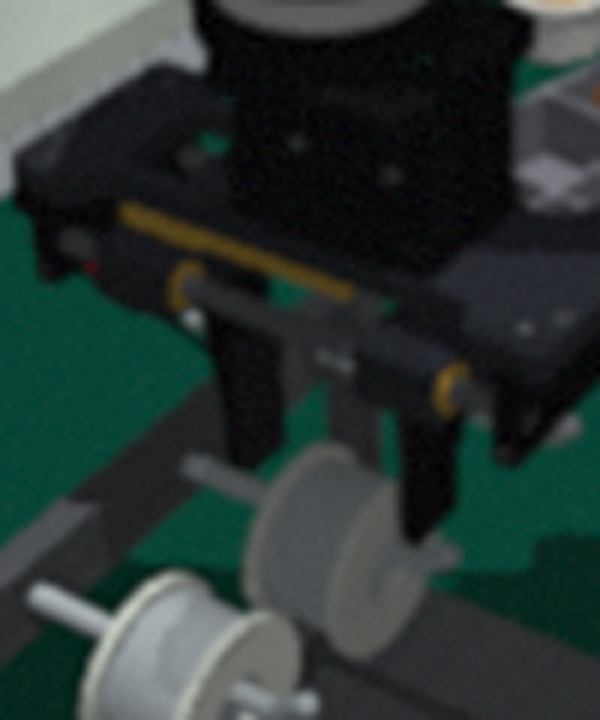

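Call:
play_rows:
  series:
    - {"tx":0,"ty":-0.001,"tz":-0.004,"turn":0}
    - {"tx":0,"ty":0,"tz":0,"turn":0}
    - {"tx":0,"ty":0,"tz":0,"turn":0}

```text
time_s: 27.15
position: [0.4952, 0.3391, 0.2338]
tcp_rot: [[1.0, 0.025, -0.0], [0.025, -1.0, -0.0], [-0.0, 0.0, -1.0]]
force: [0.1, 0.5, 0.2]
opening: 0.654
```

```bash
python3 - <<'E'
from h import *
s=vision.capture("side")
print(bot.read_state()["position"],bot.read_state()["force"])
crop(s,190,230,260,300,9,"pics/sidec21.png")
E
```

```text
[0.49523115 0.33913743 0.23386414] [ 0.48554262 -0.18672892 -0.50626873]
```

View pics/sidec21.png

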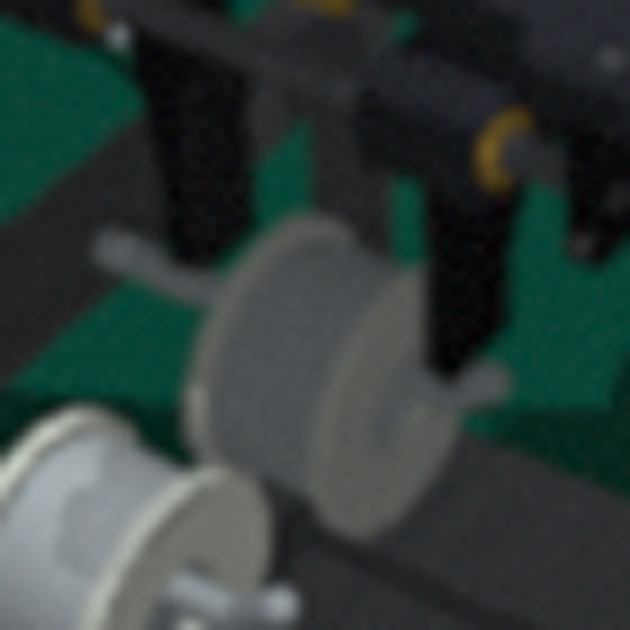

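Fingers straddle the reel, with the tips just above the lip. Next I'll close the gripper.

Call:
play_rows:
  series:
    - {"tx":0,"ty":0,"tz":0,"turn":0}
    - {"tx":0,"ty":0,"tz":0,"turn":0}
    - {"tx":0,"ty":0,"tz":0,"turn":0}
    - {"tx":0,"ty":0,"tz":0,"turn":0}
    - {"tx":0,"ty":0,"tz":0,"turn":0}
    - {"tx":0,"ty":0,"tz":0,"turn":0}
  gripper: 0

```text
time_s: 27.8
position: [0.4956, 0.3392, 0.234]
tcp_rot: [[1.0, 0.025, 0.001], [0.025, -1.0, 0.0], [0.001, -0.0, -1.0]]
force: [0.6, 0.6, -0.0]
opening: 0.409
```

```bash
python3 - <<'E'
from h import *
s=vision.capture("side")
print(bot.read_state()["position"],bot.read_state()["force"])
crop(s,190,230,260,300,9,"pics/sidec22.png")
E
```

```text
[0.49555274 0.33919911 0.23394473] [ 1.68294747 -0.52845071 -0.04927402]
```

View pics/sidec22.png

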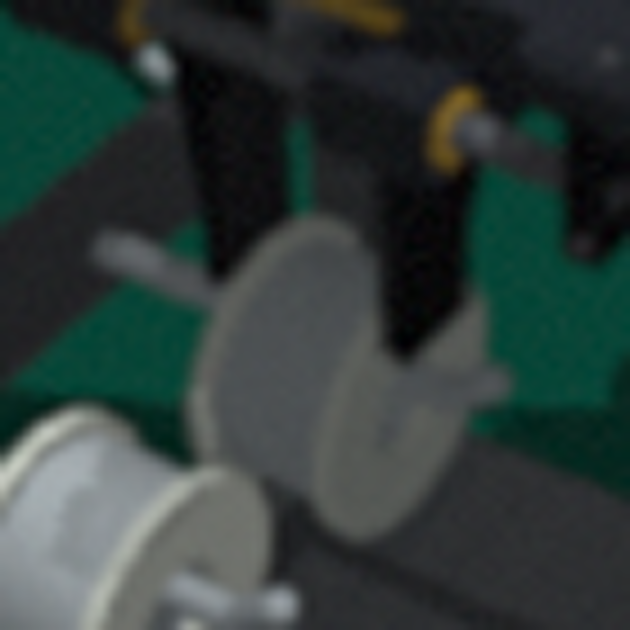

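Call:
play_rows:
  series:
    - {"tx":0,"ty":0,"tz":0.005,"turn":0}
    - {"tx":0,"ty":0,"tz":0.005,"turn":0}
    - {"tx":0,"ty":0,"tz":0.005,"turn":0}
    - {"tx":0,"ty":0,"tz":0,"turn":0}
    - {"tx":0,"ty":0,"tz":0,"turn":0}
    - {"tx":0,"ty":0,"tz":0,"turn":0}

```text
time_s: 28.45
position: [0.4951, 0.3391, 0.2457]
tcp_rot: [[1.0, 0.025, -0.0], [0.025, -1.0, -0.0], [-0.0, 0.0, -1.0]]
force: [-1.0, -0.2, -2.0]
opening: 0.408
```

```bash
python3 - <<'E'
from h import *
s=vision.capture("side")
print(bot.read_state()["position"],bot.read_state()["force"])
crop(s,190,230,260,300,9,"pics/sidec23.png")
E
```

```text
[0.49508343 0.33907448 0.24567454] [ 0.35429199 -0.07397601 -1.80899479]
```

View pics/sidec23.png

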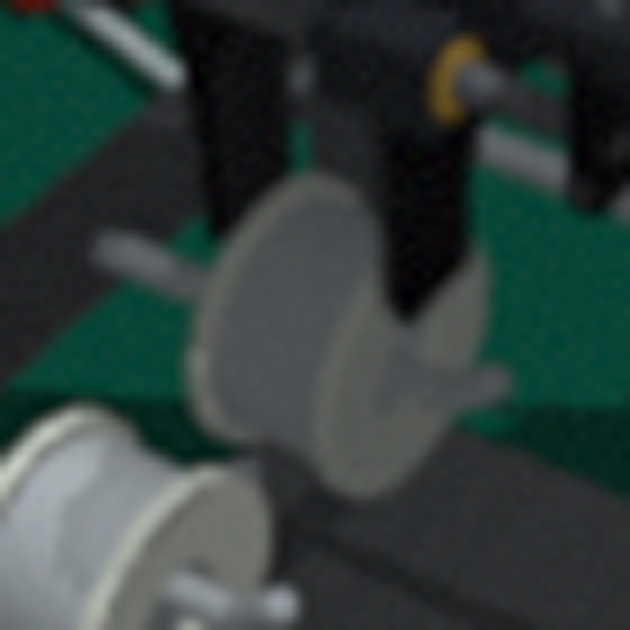

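Call:
play_rows:
  series:
    - {"tx":-0.008,"ty":-0.0002,"tz":0.0005,"turn":0}
    - {"tx":-0.008,"ty":-0.0002,"tz":0,"turn":0}
    - {"tx":-0.008,"ty":-0.0002,"tz":0,"turn":0}
    - {"tx":-0.008,"ty":-0.0002,"tz":0,"turn":0}
    - {"tx":0,"ty":0,"tz":0,"turn":0}
    - {"tx":0,"ty":0,"tz":0,"turn":0}

```text
time_s: 29.1
position: [0.4696, 0.3386, 0.2464]
tcp_rot: [[1.0, 0.026, 0.001], [0.026, -1.0, 0.0], [0.001, -0.0, -1.0]]
force: [0.8, -0.1, -2.4]
opening: 0.409
```

Call:
play_rows:
  series:
    - {"tx":-0.01,"ty":-0.0002,"tz":0,"turn":0}
    - {"tx":-0.01,"ty":-0.0002,"tz":0,"turn":0}
    - {"tx":-0.01,"ty":-0.0003,"tz":0,"turn":0}
    - {"tx":-0.01,"ty":-0.0003,"tz":0,"turn":0}
    - {"tx":-0.01,"ty":-0.0003,"tz":0,"turn":0}
    - {"tx":-0.01,"ty":-0.0003,"tz":0,"turn":0}
    - {"tx":0,"ty":0,"tz":0,"turn":0}
    - {"tx":0,"ty":0,"tz":0,"turn":0}

```text
time_s: 29.9
position: [0.4217, 0.3374, 0.2464]
tcp_rot: [[1.0, 0.026, 0.001], [0.026, -1.0, 0.0], [0.001, -0.0, -1.0]]
force: [0.1, -0.4, -1.6]
opening: 0.406
```

```bash
python3 - <<'E'
from h import *
s=vision.capture("side")
print(bot.read_state()["position"],bot.read_state()["force"])
crop(s,180,200,290,320,6,"pics/sidec24.png")
E
```

```text
[0.42205989 0.33737698 0.24643279] [-0.30467596 -0.66010688 -2.42437101]
```

View pics/sidec24.png

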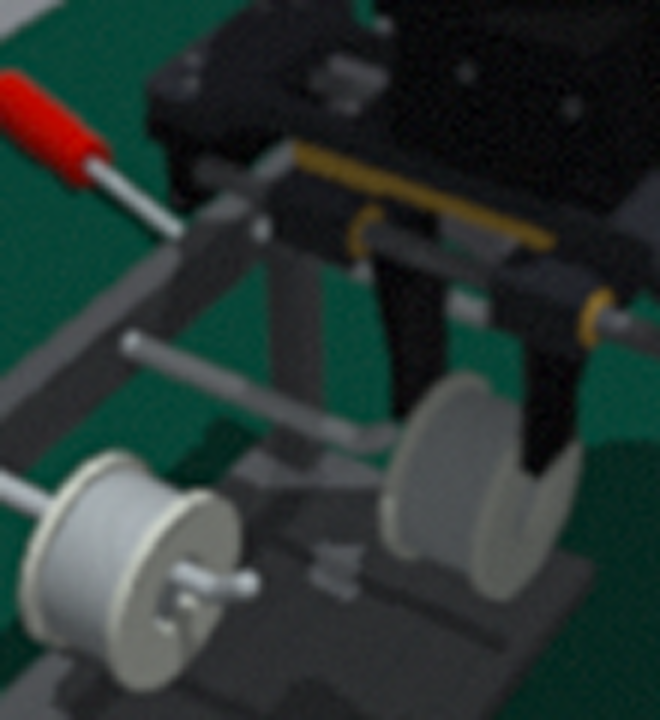

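Call:
play_rows:
  series:
    - {"tx":0,"ty":0,"tz":0.025,"turn":0}
    - {"tx":0,"ty":0,"tz":0.03,"turn":0}
    - {"tx":0,"ty":0,"tz":0.025,"turn":0}
    - {"tx":0.025,"ty":-0.0409,"tz":0,"turn":-0.016}
    - {"tx":0.025,"ty":-0.0409,"tz":0,"turn":-0.016}
    - {"tx":0.025,"ty":-0.0409,"tz":0,"turn":-0.016}
    - {"tx":0.025,"ty":-0.0409,"tz":0,"turn":-0.016}
    - {"tx":0.025,"ty":-0.0409,"tz":0,"turn":-0.016}
    - {"tx":0.025,"ty":-0.0409,"tz":0,"turn":-0.016}
    - {"tx":0.025,"ty":-0.0409,"tz":0,"turn":-0.016}

```text
time_s: 30.95
position: [0.5628, 0.1065, 0.3103]
tcp_rot: [[0.996, -0.093, 0.001], [-0.093, -0.996, 0.0], [0.001, -0.0, -1.0]]
force: [1.0, 1.2, -1.6]
opening: 0.403
```

Call:
play_rows:
  series:
    - {"tx":0.025,"ty":-0.0409,"tz":0,"turn":-0.016}
    - {"tx":0.025,"ty":-0.0409,"tz":0,"turn":-0.016}
    - {"tx":0.025,"ty":-0.0409,"tz":0,"turn":-0.016}
    - {"tx":0.025,"ty":-0.0409,"tz":0,"turn":-0.016}
    - {"tx":0.025,"ty":-0.0409,"tz":0,"turn":-0.016}
    - {"tx":0,"ty":0,"tz":0,"turn":0}
    - {"tx":0,"ty":0,"tz":0,"turn":0}
    - {"tx":0,"ty":0,"tz":0,"turn":0}
    - {"tx":0,"ty":0,"tz":0,"turn":0}

```text
time_s: 31.85
position: [0.6611, -0.0543, 0.3102]
tcp_rot: [[0.985, -0.173, -0.001], [-0.173, -0.985, 0.0], [-0.001, -0.0, -1.0]]
force: [-0.4, -0.7, -1.9]
opening: 0.409
```

```bash
python3 - <<'E'
from h import *
s=vision.capture("side")
st=bot.read_state();print(st["position"],st["force"],st["opening"],np.degrees(np.arctan2(st["tcp_rot"][1,0],st["tcp_rot"][0,0])))
crop(s,210,120,340,260,5,"pics/sidec25.png")
E
```

```text
[ 0.66120129 -0.05422769  0.3103662 ] [ 0.15014275 -0.16643126 -2.37376874] 0.40842376394812424 -9.979298211767613
```

View pics/sidec25.png

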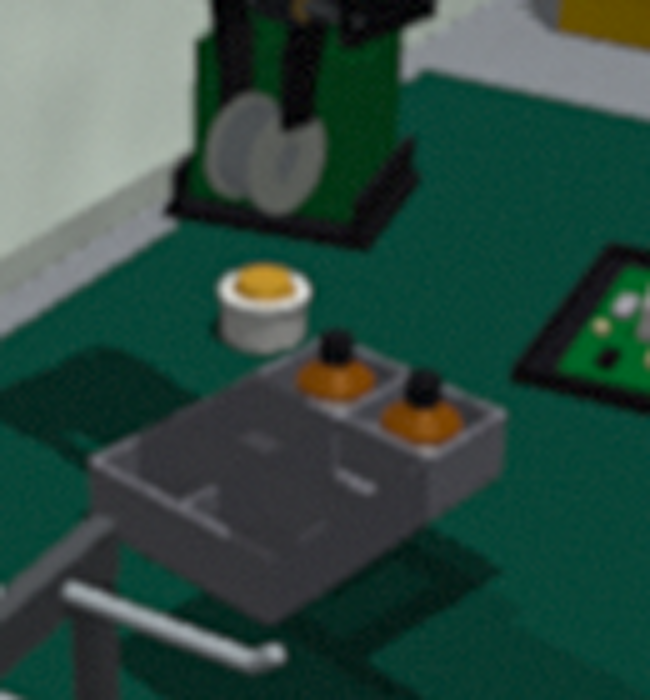

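Call:
play_rows:
  series:
    - {"tx":0,"ty":-0.001,"tz":-0.03,"turn":0}
    - {"tx":0,"ty":0,"tz":-0.035,"turn":0}
    - {"tx":0,"ty":0,"tz":-0.035,"turn":0}
    - {"tx":0,"ty":0,"tz":-0.035,"turn":0}
    - {"tx":0,"ty":0,"tz":-0.02,"turn":0}
    - {"tx":0,"ty":0,"tz":-0.01,"turn":0}
    - {"tx":0,"ty":0,"tz":0,"turn":0}
    - {"tx":0,"ty":0,"tz":0,"turn":0}
    - {"tx":0,"ty":0,"tz":0,"turn":0}

```text
time_s: 32.8
position: [0.6625, -0.0562, 0.1798]
tcp_rot: [[0.985, -0.174, 0.003], [-0.174, -0.985, -0.001], [0.003, 0.0, -1.0]]
force: [0.3, -0.8, -1.3]
opening: 0.412
```

```bash
python3 - <<'E'
from h import *
s=vision.capture("side")
st=bot.read_state();print(st["position"],st["force"],st["opening"])
crop(s,210,150,320,260,6.5,"pics/sidec26.png")
E
```

```text
[ 0.66248393 -0.05631099  0.1797914 ] [ 0.22242172 -0.91769349 -2.27813798] 0.4077305885844518
```

View pics/sidec26.png

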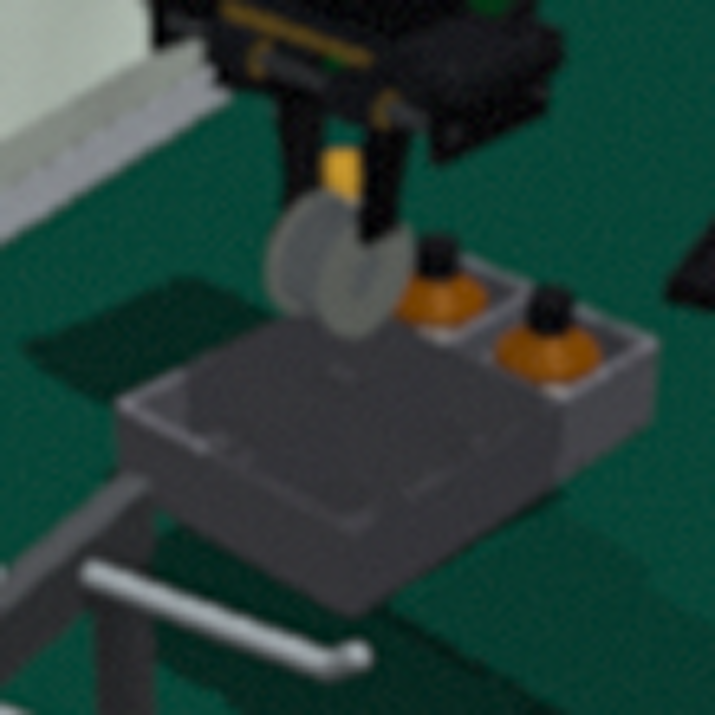

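```bash
python3 - <<'E'
from h import *
s=vision.capture("side")
a=np.linspace(0,2*np.pi,60);y=np.radians(-10)
pts=[]
for h in (-.018,.018):
    pts.append(np.c_[.6625+np.cos(y)*h-np.sin(y)*.03*np.cos(a),-.0563+np.sin(y)*h+np.cos(y)*.03*np.cos(a),.0878+.03*np.sin(a)])
c=np.array([.6275,-.049]);yy=np.radians(-10.1);R=np.array([[np.cos(yy),-np.sin(yy)],[np.sin(yy),np.cos(yy)]])
for cx in (-.035,.035):
  for cy in (-.07,0,.07):
    for u in np.linspace(-.033,.033,12):
      for l in ((u,.033),(u,-.033),(.033,u),(-.033,u)):
        pts.append(np.r_[c+R@[cx+l[0],cy+l[1]],.045][None])
s["pixels"]=np.clip(255*(s["pixels"]/255.)**.5,0,255).astype(np.uint8)
x0,y0,f=210,150,7
im=cv2.resize(s["pixels"][150:250,210:320],None,fx=f,fy=f,interpolation=cv2.INTER_CUBIC)
for u,v in proj(s,np.concatenate(pts)): cv2.circle(im,(int((u+.5-x0)*f),int((v+.5-y0)*f)),1,(255,0,255),-1)
cv2.imwrite("pics/ov27.png",im)
E
```

```text
(no output)
```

View pics/ov27.png

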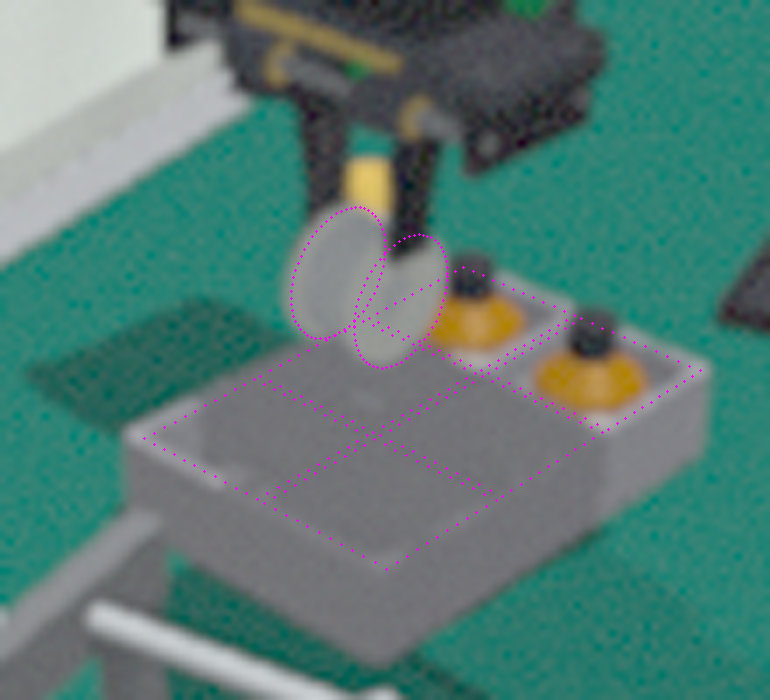

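Call:
play_rows:
  series:
    - {"tx":0,"ty":0.001,"tz":-0.012,"turn":0}
    - {"tx":0,"ty":0,"tz":-0.012,"turn":0}
    - {"tx":0,"ty":0,"tz":-0.012,"turn":0}
    - {"tx":0,"ty":0,"tz":0,"turn":0}
    - {"tx":0,"ty":0,"tz":0,"turn":0}

```text
time_s: 33.4
position: [0.6613, -0.0554, 0.1485]
tcp_rot: [[0.985, -0.175, -0.002], [-0.175, -0.985, 0.0], [-0.002, -0.0, -1.0]]
force: [-0.2, -0.0, -2.4]
opening: 0.407
```

Call:
play_rows:
  series:
    - {"tx":0,"ty":0,"tz":-0.008,"turn":0}
    - {"tx":0,"ty":0,"tz":-0.008,"turn":0}
    - {"tx":0,"ty":0,"tz":-0.004,"turn":0}
    - {"tx":0,"ty":0,"tz":0,"turn":0}
    - {"tx":0,"ty":0,"tz":0,"turn":0}

```text
time_s: 33.9
position: [0.6617, -0.0554, 0.1333]
tcp_rot: [[0.985, -0.175, -0.0], [-0.175, -0.985, 0.0], [-0.0, -0.0, -1.0]]
force: [-0.5, -1.1, -2.1]
opening: 0.408
```

Call:
play_rows:
  series:
    - {"tx":0,"ty":0,"tz":-0.002,"turn":0}
    - {"tx":0,"ty":0,"tz":-0.0015,"turn":0}
    - {"tx":0,"ty":0,"tz":0,"turn":0}
    - {"tx":0,"ty":0,"tz":0,"turn":0}

```text
time_s: 34.3
position: [0.6617, -0.0554, 0.1307]
tcp_rot: [[0.985, -0.175, -0.0], [-0.175, -0.985, 0.0], [-0.0, -0.0, -1.0]]
force: [-0.9, -0.1, -2.9]
opening: 0.408
```

Call:
play_rows:
  series:
    - {"tx":0,"ty":0,"tz":0,"turn":0}
    - {"tx":0,"ty":0,"tz":0,"turn":0}
    - {"tx":0,"ty":0,"tz":0,"turn":0}
    - {"tx":0,"ty":0,"tz":0,"turn":0}
    - {"tx":0,"ty":0,"tz":0,"turn":0}
  gripper: 0.58

```text
time_s: 34.8
position: [0.6618, -0.0555, 0.1308]
tcp_rot: [[0.985, -0.175, 0.0], [-0.175, -0.985, -0.0], [0.0, 0.0, -1.0]]
force: [-0.1, 0.4, -0.4]
opening: 0.579
```

Call:
play_rows:
  series:
    - {"tx":0,"ty":0,"tz":0.02,"turn":0}
    - {"tx":0,"ty":0,"tz":0.03,"turn":0}
    - {"tx":0,"ty":0,"tz":0.04,"turn":0}
    - {"tx":0,"ty":0,"tz":0.05,"turn":0}
    - {"tx":0,"ty":0,"tz":0.05,"turn":0}
    - {"tx":0,"ty":0,"tz":0.025,"turn":0}
    - {"tx":0,"ty":0,"tz":0,"turn":0}
    - {"tx":0,"ty":0,"tz":0,"turn":0}

```text
time_s: 35.6
position: [0.6613, -0.0553, 0.3033]
tcp_rot: [[0.985, -0.175, 0.001], [-0.175, -0.985, -0.0], [0.001, 0.0, -1.0]]
force: [0.5, -0.2, -0.7]
opening: 0.578
```

```bash
python3 - <<'E'
from h import *
s=vision.capture("side")
st=bot.read_state();print(st["position"],st["force"],st["opening"])
s["pixels"]=np.clip(255*(s["pixels"]/255.)**.6,0,255).astype(np.uint8)
crop(s,150,150,380,330,3.4,"pics/sidec28.png")
E
```

```text
[ 0.66083188 -0.05521448  0.30191866] [-0.39319983 -0.09140719 -0.08012929] 0.5776745638888285
```

View pics/sidec28.png

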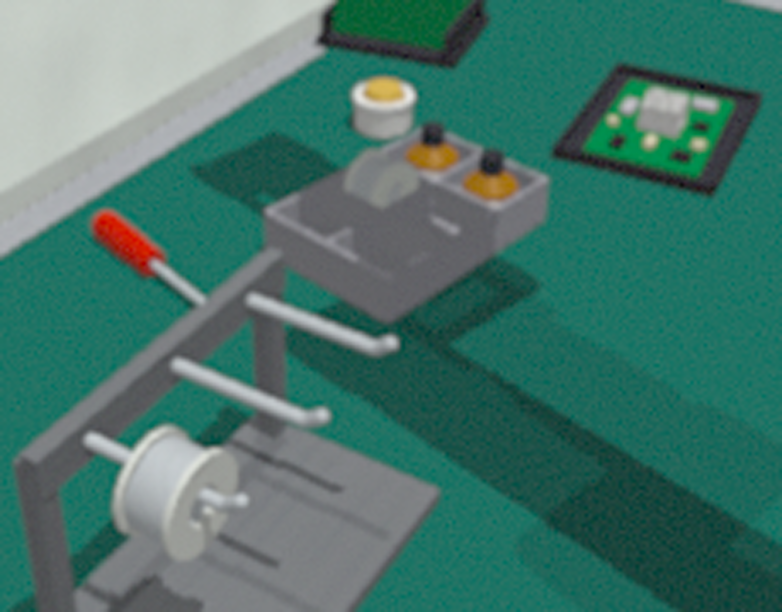

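Call:
play_rows:
  series:
    - {"tx":-0.0162,"ty":0.0452,"tz":0,"turn":0.0148}
    - {"tx":-0.0162,"ty":0.0452,"tz":0,"turn":0.0148}
    - {"tx":-0.0162,"ty":0.0452,"tz":0,"turn":0.0148}
    - {"tx":-0.0162,"ty":0.0452,"tz":0,"turn":0.0148}
    - {"tx":-0.0162,"ty":0.0452,"tz":0,"turn":0.0148}
    - {"tx":-0.0162,"ty":0.0452,"tz":0,"turn":0.0148}
    - {"tx":-0.0162,"ty":0.0452,"tz":0,"turn":0.0148}
    - {"tx":-0.0162,"ty":0.0452,"tz":0,"turn":0.0148}
    - {"tx":-0.0162,"ty":0.0452,"tz":0,"turn":0.0148}
    - {"tx":-0.0162,"ty":0.0452,"tz":0,"turn":0.0148}
  gripper: 0.65

```text
time_s: 36.65
position: [0.5304, 0.3072, 0.3003]
tcp_rot: [[1.0, -0.02, -0.004], [-0.02, -1.0, -0.002], [-0.004, 0.002, -1.0]]
force: [-0.3, -0.1, 0.8]
opening: 0.65
```

Call:
play_rows:
  series:
    - {"tx":-0.0162,"ty":0.0452,"tz":0,"turn":0.0148}
    - {"tx":-0.0162,"ty":0.0452,"tz":0,"turn":0.0148}
    - {"tx":-0.0162,"ty":0.0452,"tz":0,"turn":0.0148}
    - {"tx":0,"ty":0,"tz":0,"turn":0}
    - {"tx":0,"ty":0,"tz":0,"turn":0}
    - {"tx":0,"ty":0,"tz":0,"turn":0}
    - {"tx":0,"ty":0,"tz":0,"turn":0}

```text
time_s: 37.35
position: [0.4937, 0.4133, 0.302]
tcp_rot: [[1.0, 0.024, -0.001], [0.024, -1.0, -0.001], [-0.001, 0.001, -1.0]]
force: [0.4, 0.4, -0.4]
opening: 0.65
```

```bash
python3 - <<'E'
from h import *
s=vision.capture("side");t=vision.capture("top")
cv2.imwrite("pics/t29.png",t["pixels"])
st=bot.read_state();print(st["position"],st["force"],st["opening"],np.degrees(np.arctan2(st["tcp_rot"][1,0],st["tcp_rot"][0,0])))
crop(s,130,150,260,330,4,"pics/sidec29.png")
E
```

```text
[0.49380733 0.41344578 0.30247218] [ 0.19400947 -0.0280826  -0.23739439] 0.652881215454654 1.36896799743524
```

View pics/sidec29.png

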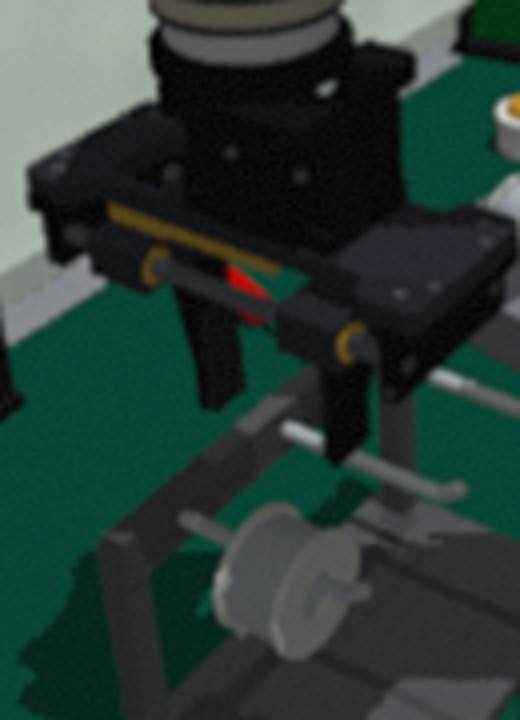

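View pics/t29.png

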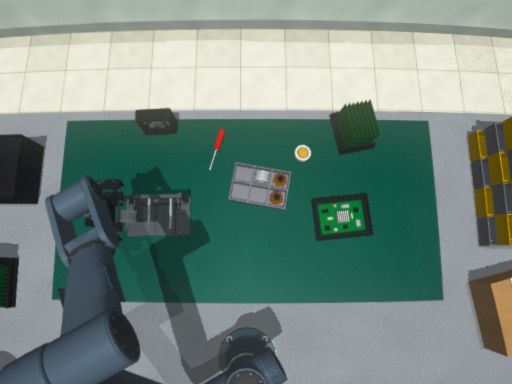

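Call:
play_rows:
  series:
    - {"tx":0,"ty":0.001,"tz":-0.02,"turn":0}
    - {"tx":0,"ty":0,"tz":-0.02,"turn":0}
    - {"tx":0,"ty":0,"tz":-0.02,"turn":0}
    - {"tx":0,"ty":0,"tz":-0.015,"turn":0}
    - {"tx":0,"ty":0,"tz":-0.006,"turn":0}
    - {"tx":0,"ty":0,"tz":0,"turn":0}
    - {"tx":0,"ty":0,"tz":0,"turn":0}
    - {"tx":0,"ty":0,"tz":0,"turn":0}

```text
time_s: 38.25
position: [0.4937, 0.4157, 0.2388]
tcp_rot: [[1.0, 0.026, 0.002], [0.026, -1.0, 0.001], [0.002, -0.001, -1.0]]
force: [-0.8, 0.2, 0.8]
opening: 0.652
```

```bash
python3 - <<'E'
from h import *
s=vision.capture("side")
print(bot.read_state()["position"],bot.read_state()["force"])
crop(s,170,250,240,320,9,"pics/sidec30.png")
E
```

```text
[0.49358005 0.41570239 0.23875203] [ 0.27156425  0.19885145 -0.07591683]
```

View pics/sidec30.png

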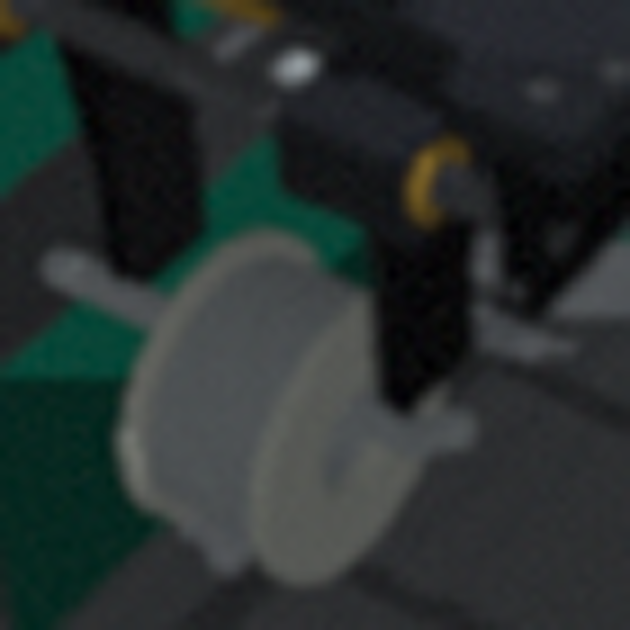

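Lower by 4.5 mm more, then close.

Call:
play_rows:
  series:
    - {"tx":0,"ty":-0.001,"tz":-0.003,"turn":0}
    - {"tx":0,"ty":0,"tz":-0.003,"turn":0}
    - {"tx":0,"ty":0,"tz":0,"turn":0}
    - {"tx":0,"ty":0,"tz":0,"turn":0}

```text
time_s: 38.7
position: [0.4931, 0.4146, 0.2329]
tcp_rot: [[1.0, 0.026, -0.0], [0.026, -1.0, -0.0], [-0.0, 0.0, -1.0]]
force: [0.2, -0.0, -1.0]
opening: 0.649
```

Call:
play_rows:
  series:
    - {"tx":0,"ty":0,"tz":0,"turn":0}
    - {"tx":0,"ty":0,"tz":0,"turn":0}
    - {"tx":0,"ty":0,"tz":0,"turn":0}
    - {"tx":0,"ty":0,"tz":0,"turn":0}
    - {"tx":0,"ty":0,"tz":0,"turn":0}
    - {"tx":0,"ty":0,"tz":0,"turn":0}
  gripper: 0

```text
time_s: 39.3
position: [0.4935, 0.4147, 0.2332]
tcp_rot: [[1.0, 0.026, 0.001], [0.026, -1.0, 0.0], [0.001, -0.0, -1.0]]
force: [1.9, -0.1, -0.2]
opening: 0.408
```

```bash
python3 - <<'E'
from h import *
s=vision.capture("side")
print(bot.read_state()["position"],bot.read_state()["force"])
crop(s,170,250,240,320,9,"pics/sidec31.png")
E
```

```text
[0.49347333 0.41470334 0.23317433] [ 0.56898158  0.57768951 -0.23825733]
```

View pics/sidec31.png

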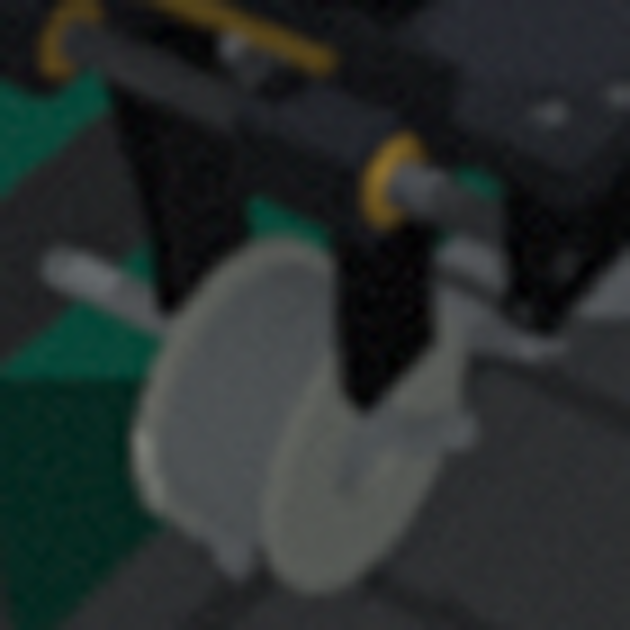

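Call:
play_rows:
  series:
    - {"tx":0,"ty":0,"tz":0.005,"turn":0}
    - {"tx":0,"ty":0,"tz":0.005,"turn":0}
    - {"tx":0,"ty":0,"tz":0.005,"turn":0}
    - {"tx":0,"ty":0,"tz":0,"turn":0}
    - {"tx":0,"ty":0,"tz":0,"turn":0}
    - {"tx":0,"ty":0,"tz":0,"turn":0}

```text
time_s: 39.95
position: [0.493, 0.4146, 0.2449]
tcp_rot: [[1.0, 0.026, -0.0], [0.026, -1.0, -0.0], [-0.0, 0.0, -1.0]]
force: [0.2, -0.8, -1.3]
opening: 0.41
```

```bash
python3 - <<'E'
from h import *
s=vision.capture("side")
print(bot.read_state()["position"],bot.read_state()["force"])
crop(s,170,250,240,320,9,"pics/sidec32.png")
E
```

```text
[0.49302977 0.41454899 0.24483709] [ 0.51608909  0.51854348 -2.38838859]
```

View pics/sidec32.png

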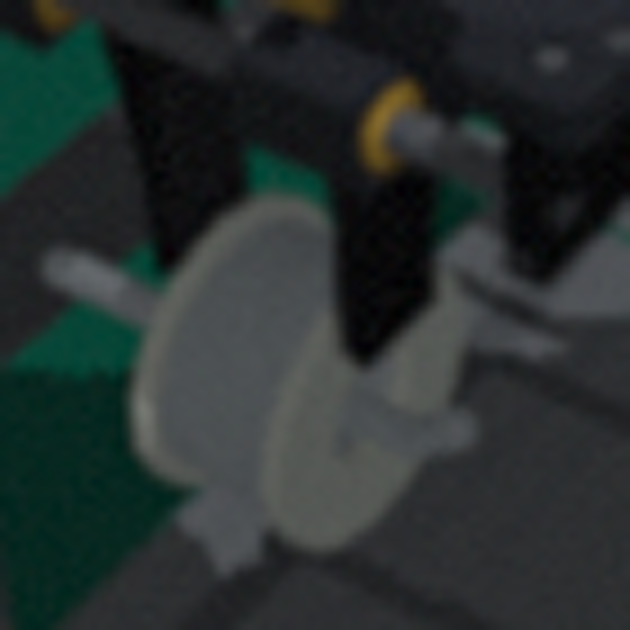

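Lifted clear, and the gripper now carries the reel's weight. Drawing it out along the peg.

Call:
play_rows:
  series:
    - {"tx":-0.008,"ty":-0.0002,"tz":0.0005,"turn":0}
    - {"tx":-0.008,"ty":-0.0002,"tz":0,"turn":0}
    - {"tx":-0.008,"ty":-0.0002,"tz":0,"turn":0}
    - {"tx":-0.008,"ty":-0.0002,"tz":0,"turn":0}
    - {"tx":0,"ty":0,"tz":0,"turn":0}
    - {"tx":0,"ty":0,"tz":0,"turn":0}

```text
time_s: 40.6
position: [0.4674, 0.4142, 0.2456]
tcp_rot: [[1.0, 0.026, 0.0], [0.026, -1.0, 0.0], [0.0, -0.0, -1.0]]
force: [0.1, 0.8, -1.1]
opening: 0.409
```

Call:
play_rows:
  series:
    - {"tx":-0.01,"ty":-0.0002,"tz":0,"turn":0}
    - {"tx":-0.01,"ty":-0.0002,"tz":0,"turn":0}
    - {"tx":-0.01,"ty":-0.0003,"tz":0,"turn":0}
    - {"tx":-0.01,"ty":-0.0003,"tz":0,"turn":0}
    - {"tx":-0.01,"ty":-0.0003,"tz":0,"turn":0}
    - {"tx":-0.01,"ty":-0.0003,"tz":0,"turn":0}
    - {"tx":0,"ty":0,"tz":0,"turn":0}
    - {"tx":0,"ty":0,"tz":0,"turn":0}

```text
time_s: 41.4
position: [0.4196, 0.4129, 0.2456]
tcp_rot: [[1.0, 0.026, 0.001], [0.026, -1.0, 0.0], [0.001, -0.0, -1.0]]
force: [-0.3, -0.3, -2.5]
opening: 0.407
```

```bash
python3 - <<'E'
from h import *
s=vision.capture("side")
print(bot.read_state()["position"],bot.read_state()["force"])
crop(s,160,220,270,330,6,"pics/sidec33.png")
E
```

```text
[0.41992131 0.41291681 0.24561123] [-0.65637946  0.09876853 -1.44207611]
```

View pics/sidec33.png

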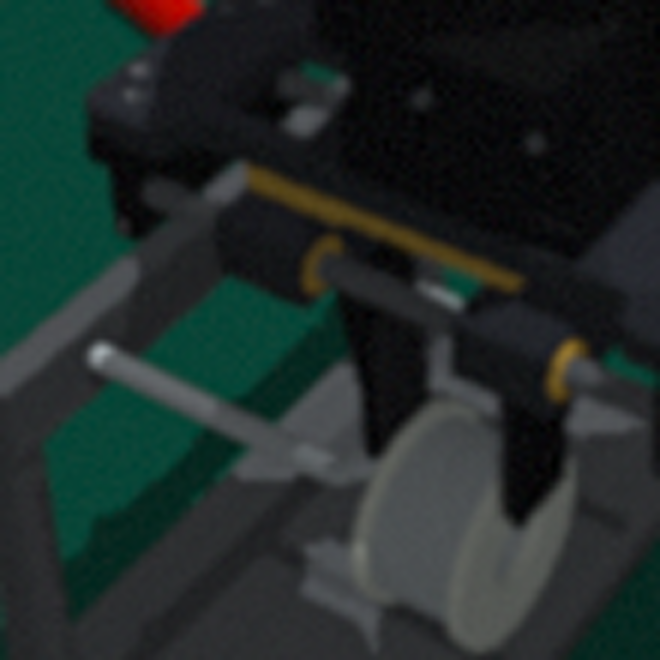

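Call:
play_rows:
  series:
    - {"tx":0,"ty":0,"tz":0.025,"turn":0}
    - {"tx":0,"ty":0,"tz":0.03,"turn":0}
    - {"tx":0,"ty":0,"tz":0.025,"turn":0}
    - {"tx":0.0193,"ty":-0.0403,"tz":0,"turn":-0.016}
    - {"tx":0.0193,"ty":-0.0403,"tz":0,"turn":-0.016}
    - {"tx":0.0193,"ty":-0.0403,"tz":0,"turn":-0.016}
    - {"tx":0.0193,"ty":-0.0403,"tz":0,"turn":-0.016}
    - {"tx":0.0193,"ty":-0.0403,"tz":0,"turn":-0.016}
    - {"tx":0.0193,"ty":-0.0403,"tz":0,"turn":-0.016}
    - {"tx":0.0193,"ty":-0.0403,"tz":0,"turn":-0.016}

```text
time_s: 42.45
position: [0.5287, 0.1854, 0.3096]
tcp_rot: [[0.996, -0.093, 0.001], [-0.093, -0.996, 0.0], [0.001, -0.0, -1.0]]
force: [1.0, 0.0, -1.6]
opening: 0.411
```

Call:
play_rows:
  series:
    - {"tx":0.0193,"ty":-0.0403,"tz":0,"turn":-0.016}
    - {"tx":0.0193,"ty":-0.0403,"tz":0,"turn":-0.016}
    - {"tx":0.0193,"ty":-0.0403,"tz":0,"turn":-0.016}
    - {"tx":0.0193,"ty":-0.0403,"tz":0,"turn":-0.016}
    - {"tx":0.0193,"ty":-0.0403,"tz":0,"turn":-0.016}
    - {"tx":0,"ty":0,"tz":0,"turn":0}
    - {"tx":0,"ty":0,"tz":0,"turn":0}
    - {"tx":0,"ty":0,"tz":0,"turn":0}
    - {"tx":0,"ty":0,"tz":0,"turn":0}

```text
time_s: 43.35
position: [0.6043, 0.0269, 0.3094]
tcp_rot: [[0.985, -0.173, -0.001], [-0.173, -0.985, 0.0], [-0.001, -0.0, -1.0]]
force: [-0.3, -0.3, -1.1]
opening: 0.409
```

Call:
play_rows:
  series:
    - {"tx":0,"ty":0,"tz":-0.03,"turn":0}
    - {"tx":0,"ty":0,"tz":-0.035,"turn":0}
    - {"tx":0,"ty":0,"tz":-0.035,"turn":0}
    - {"tx":0,"ty":0,"tz":-0.035,"turn":0}
    - {"tx":0,"ty":0,"tz":-0.02,"turn":0}
    - {"tx":0,"ty":0,"tz":-0.01,"turn":0}
    - {"tx":0,"ty":0,"tz":0,"turn":0}
    - {"tx":0,"ty":0,"tz":0,"turn":0}
    - {"tx":0,"ty":0,"tz":0,"turn":0}

```text
time_s: 44.25
position: [0.6057, 0.026, 0.1788]
tcp_rot: [[0.985, -0.174, 0.003], [-0.174, -0.985, -0.0], [0.003, -0.0, -1.0]]
force: [-0.6, -0.6, -1.2]
opening: 0.406
```

```bash
python3 - <<'E'
from h import *
s=vision.capture("side")
st=bot.read_state();print(st["position"],st["force"],st["opening"],np.degrees(np.arctan2(st["tcp_rot"][1,0],st["tcp_rot"][0,0])))
p=st["position"]
a=np.linspace(0,2*np.pi,60);y=np.radians(-10)
pts=[]
for h in (-.018,.018):
    pts.append(np.c_[p[0]+np.cos(y)*h-np.sin(y)*.03*np.cos(a),p[1]+np.sin(y)*h+np.cos(y)*.03*np.cos(a),p[2]-.0913+.03*np.sin(a)])
c=np.array([.6275,-.049]);yy=np.radians(-10.1);R=np.array([[np.cos(yy),-np.sin(yy)],[np.sin(yy),np.cos(yy)]])
for cx in (-.035,.035):
  for cy in (-.07,0,.07):
    for u in np.linspace(-.033,.033,12):
      for l in ((u,.033),(u,-.033),(.033,u),(-.033,u)):
        pts.append(np.r_[c+R@[cx+l[0],cy+l[1]],.045][None])
px_=np.clip(255*(s["pixels"]/255.)**.5,0,255).astype(np.uint8)
x0,y0,f=210,150,7
im=cv2.resize(px_[150:250,210:320],None,fx=f,fy=f,interpolation=cv2.INTER_CUBIC)
for u,v in proj(s,np.concatenate(pts)): cv2.circle(im,(int((u+.5-x0)*f),int((v+.5-y0)*f)),1,(255,0,255),-1)
cv2.imwrite("pics/ov34.png",im)
E
```

```text
[0.60560568 0.0259078  0.17876097] [ 0.51115623 -0.46103575 -2.28558219] 0.40739052665420833 -10.023584074656915
```

View pics/ov34.png

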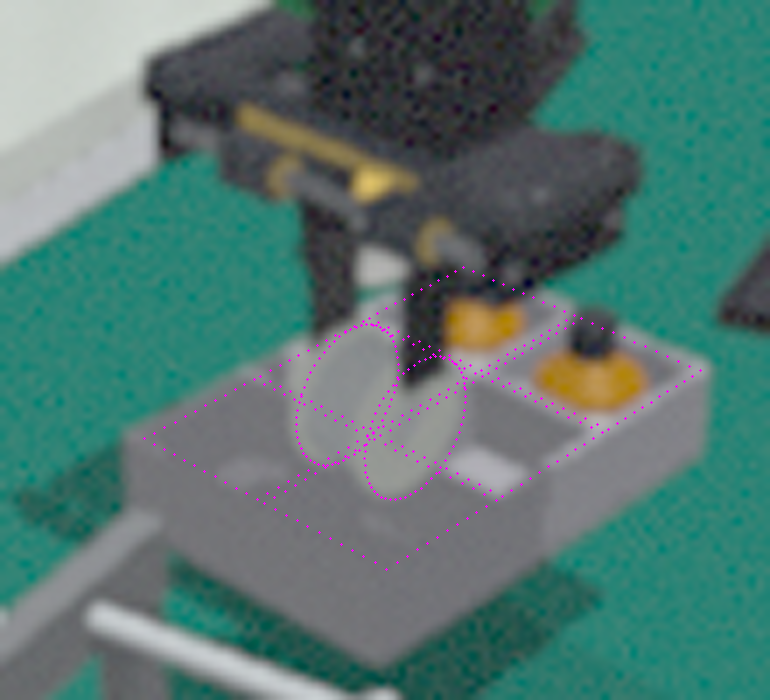

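Call:
play_rows:
  series:
    - {"tx":0,"ty":0,"tz":-0.012,"turn":0}
    - {"tx":0,"ty":0,"tz":-0.012,"turn":0}
    - {"tx":0,"ty":0,"tz":-0.012,"turn":0}
    - {"tx":0,"ty":0,"tz":0,"turn":0}
    - {"tx":0,"ty":0,"tz":0,"turn":0}

```text
time_s: 44.8
position: [0.6046, 0.0258, 0.1479]
tcp_rot: [[0.985, -0.174, -0.001], [-0.174, -0.985, 0.0], [-0.001, 0.0, -1.0]]
force: [0.2, -0.5, -0.7]
opening: 0.409
```

Call:
play_rows:
  series:
    - {"tx":0,"ty":0,"tz":-0.008,"turn":0}
    - {"tx":0,"ty":0,"tz":-0.008,"turn":0}
    - {"tx":0,"ty":0,"tz":-0.005,"turn":0}
    - {"tx":0,"ty":0,"tz":-0.002,"turn":0}
    - {"tx":0,"ty":0,"tz":0,"turn":0}
    - {"tx":0,"ty":0,"tz":0,"turn":0}

```text
time_s: 45.4
position: [0.605, 0.0258, 0.1303]
tcp_rot: [[0.985, -0.174, 0.0], [-0.174, -0.985, -0.0], [0.0, 0.0, -1.0]]
force: [-0.6, -0.1, -1.9]
opening: 0.411
```

Call:
play_rows:
  series:
    - {"tx":0,"ty":0,"tz":-0.001,"turn":0}
    - {"tx":0,"ty":0,"tz":0,"turn":0}
    - {"tx":0,"ty":0,"tz":0,"turn":0}

```text
time_s: 45.7
position: [0.6049, 0.0259, 0.1296]
tcp_rot: [[0.985, -0.174, 0.0], [-0.174, -0.985, -0.0], [0.0, -0.0, -1.0]]
force: [-0.5, 0.2, -2.6]
opening: 0.406
```

Call:
play_rows:
  series:
    - {"tx":0,"ty":0,"tz":0,"turn":0}
    - {"tx":0,"ty":0,"tz":0,"turn":0}
    - {"tx":0,"ty":0,"tz":0,"turn":0}
    - {"tx":0,"ty":0,"tz":0,"turn":0}
    - {"tx":0,"ty":0,"tz":0,"turn":0}
  gripper: 0.58

```text
time_s: 46.2
position: [0.6049, 0.0259, 0.1296]
tcp_rot: [[0.985, -0.174, 0.0], [-0.174, -0.985, -0.0], [0.0, -0.0, -1.0]]
force: [-0.0, 0.2, -0.2]
opening: 0.575
```

Call:
play_rows:
  series:
    - {"tx":0,"ty":0,"tz":0.02,"turn":0}
    - {"tx":0,"ty":0,"tz":0.03,"turn":0}
    - {"tx":0,"ty":0,"tz":0.04,"turn":0}
    - {"tx":0,"ty":0,"tz":0.05,"turn":0}
    - {"tx":0,"ty":0,"tz":0.05,"turn":0}
    - {"tx":-0.02,"ty":0.05,"tz":0.01,"turn":0}
    - {"tx":-0.03,"ty":0.05,"tz":0,"turn":0}
    - {"tx":-0.03,"ty":0.05,"tz":0,"turn":0}
    - {"tx":-0.03,"ty":0.05,"tz":0,"turn":0}
    - {"tx":-0.03,"ty":0.05,"tz":0,"turn":0}

```text
time_s: 47.2
position: [0.4917, 0.2271, 0.2896]
tcp_rot: [[0.985, -0.175, 0.0], [-0.175, -0.985, 0.0], [0.0, -0.0, -1.0]]
force: [0.0, -0.4, 0.1]
opening: 0.58
```

Call:
play_rows:
  series:
    - {"tx":-0.02,"ty":0.05,"tz":0.01,"turn":0}
    - {"tx":-0.02,"ty":0.05,"tz":0,"turn":0}
    - {"tx":0,"ty":0,"tz":0,"turn":0}
    - {"tx":0,"ty":0,"tz":0,"turn":0}
    - {"tx":0,"ty":0,"tz":0,"turn":0}
    - {"tx":0,"ty":0,"tz":0,"turn":0}

```text
time_s: 47.8
position: [0.4614, 0.3047, 0.2973]
tcp_rot: [[0.984, -0.176, -0.0], [-0.176, -0.984, -0.0], [-0.0, 0.0, -1.0]]
force: [0.1, -1.1, 0.6]
opening: 0.579
```

```bash
python3 - <<'E'
from h import *
s=vision.capture("side");t=vision.capture("top")
st=bot.read_state();print(st["position"],st["force"],st["opening"])
for p in (s,t): p["pixels"]=np.clip(255*(p["pixels"]/255.)**.6,0,255).astype(np.uint8)
crop(s,205,150,385,280,4.3,"pics/s35.png")
crop(t,200,120,390,250,4.1,"pics/t35.png")
E
```

```text
[0.4615164  0.30471967 0.29733843] [ 0.23336435 -0.54988364  0.65540044] 0.5795435070351274
```

View pics/s35.png

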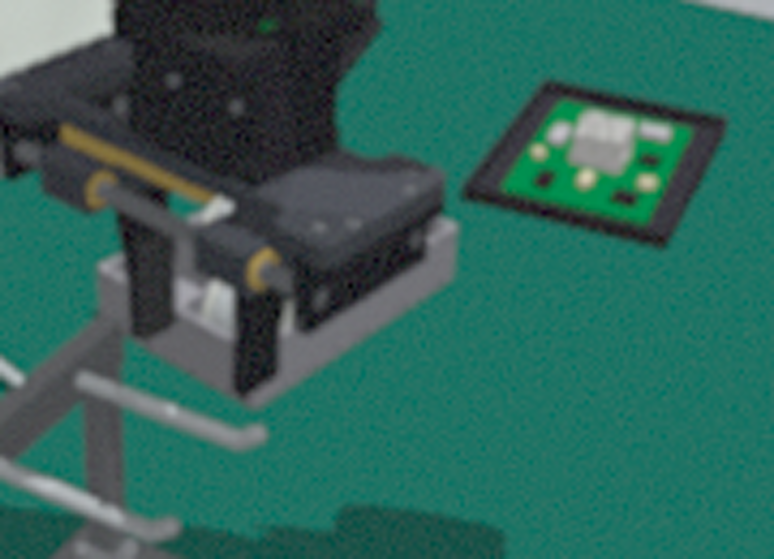

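View pics/t35.png

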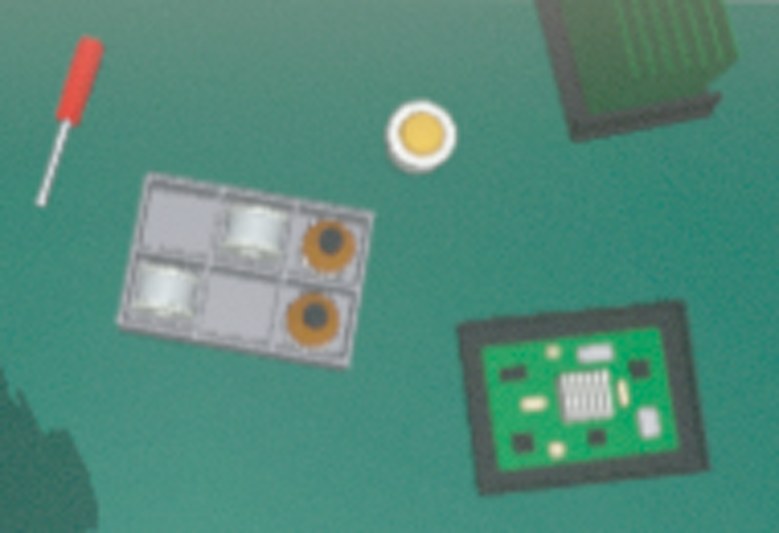

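Call:
play_rows:
  series:
    - {"tx":0,"ty":0,"tz":0.05,"turn":0}
    - {"tx":0,"ty":0,"tz":0.05,"turn":0}
    - {"tx":0,"ty":0,"tz":0.05,"turn":0}
    - {"tx":0,"ty":0,"tz":0.05,"turn":0}
    - {"tx":0,"ty":0,"tz":0,"turn":0}
    - {"tx":0,"ty":0,"tz":0,"turn":0}
    - {"tx":0,"ty":0,"tz":0,"turn":0}
    - {"tx":0,"ty":0,"tz":0,"turn":0}

```text
time_s: 48.7
position: [0.4604, 0.3053, 0.4555]
tcp_rot: [[0.985, -0.175, -0.004], [-0.175, -0.985, -0.002], [-0.003, 0.002, -1.0]]
force: [1.3, 1.0, -0.3]
opening: 0.576
```

```bash
python3 - <<'E'
from h import *
s=vision.capture("side");t=vision.capture("top")
cv2.imwrite("pics/t36.png",t["pixels"]);cv2.imwrite("pics/s36f.png",s["pixels"])
s["pixels"]=np.clip(255*(s["pixels"]/255.)**.6,0,255).astype(np.uint8)
crop(s,205,150,385,280,4.3,"pics/s36.png")
E
```

```text
(no output)
```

View pics/s36.png

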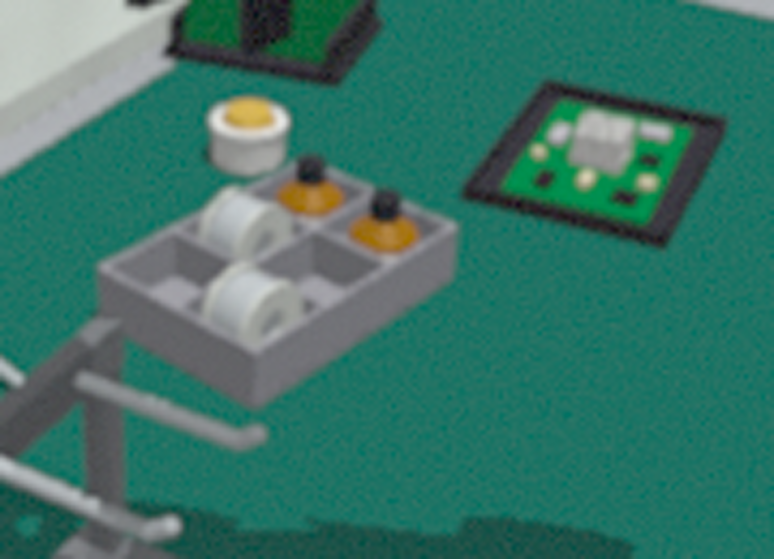

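View pics/t36.png

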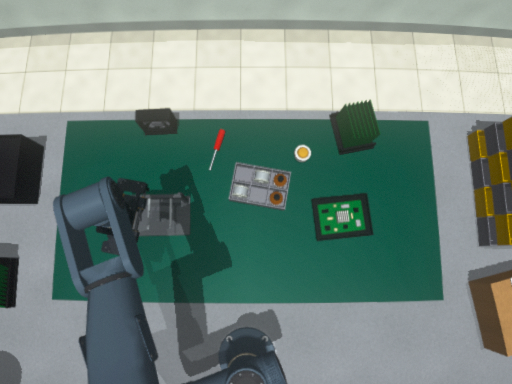

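View pics/s36f.png

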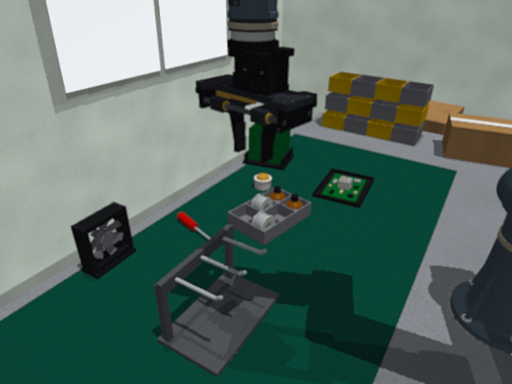

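```bash
python3 -c "
from rig import bot
print(bot.hand_in())"
```

```text
the job is handed in; nothing more can be done
None
```

I packed the carrier and handed the job in at about 49 s of the 210 s allowed; the hand-in gave no verdict.

- **Board:** it lies flat and centred in the black tray.
- **Bottles:** only two were present, and both stand upright in the right column, in cell00 and cell10.
- **Reels:** only two were present. Both are off their pegs and stand on their rims, in cell11 and cell02.

**Last checks:** both camera views showed every item in its own compartment, all pegs empty, and the arm clear. The tin and screwdriver looked unmoved. I saw no item knocked aside during the run.

**What disagreed:**
- My first three move calls were refused, because a row needs all four numbers. The arm did not move then.
- The two cameras differed by up to about 7 mm on one bottle's position. I used a value in between and the grasp held.

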